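# Lay out the staining station

## Robot

A 6-joint arm with a two-finger parallel gripper is mounted at the origin on a cart in front of the work surface, level with it; the furniture and walls round the work are solid. World frame = base frame: x ahead of the robot, y to its left, z up, the work surface at z = 0. Lengths are in m, angles in rad, forces in N, time in s.
With the tool pointing down it reaches from about 0.35 to 0.875 m from the base axis. Payload 4.2 kg.
Tool frame: the origin (TCP) lies between the finger pads; the fingertips stand 22 mm ahead of it and the grasp point (between the pads) lies 3 mm ahead of it; z points along the fingers, y is the direction in which the jaws open and shut (so a half turn about z gives the same grasp; the last joint's range is limited). The gripper opens to 85 mm and grips with 20 to 120 N. Pads are 22 mm wide; open, the fingers measure 114 mm over their backs; the gripper's body (76 mm by 85 mm) begins 54 mm behind the grasp point. The pads swing forward as they close: fully open they stand 13 mm farther back than shut.
Start: joints at [-1.027, 0.385, 0.008, 0, -1.194, -0.259], TCP at [0.176, -0.6, 0.253] pointing down, gripper open.
Joint ranges: [-3.14, 3.14], [-1.21, 2.06], [-1.07, 1.41], [-3.16, 2.05], [-2.99, -0.16], [-3.1, 3.1]. Speed limits (rad/s): [2.79, 2.79, 3.14, 3.14, 3.14, 3.14].

## Interface

Orientations are given as a unit quaternion [w, x, y, z].
In Python, from station import bot, read_camera, camera_model gives the robot as it stands.
- The arm moves only by the tool jog_arm, never from a script. Its argument "steps" is a list that holds one entry, the list of rows, each a list of 6 numbers: the shift along the tool's x, y, z each as a share of 200 mm, from -1 to 1, then the turn, a rotation vector about the tool's x, y, z each as a share of pi rad, from -1 to 1. In form: [[[x, y, z, wx, wy, wz], ...]]. A call has exactly 10 rows; each row shifts and turns the pose as measured when the row begins, along the tool's axes as they then stand; what a row does not reach is not made up. A row lasts 1/10 s, in which the tool goes at most 50 mm and 8.59 degrees, less where a joint would pass 70% of its speed; a pose out of reach is approached as far as the arm can. A call with a number of a shift or a turn outside -1 to 1 is refused whole. A call with a gripper value outside its range is refused whole. "fingers" is the opening in per cent of the stroke, from 0 (shut) to 100 (fully open), set as the call begins (left out, the last holds). The fingers move at their own pace and stop on an object; "grip_force" is the grip in N (left out, the last holds). Time passes only in rows, so rows that do not move let the fingers close, or fill a call up. It gives the time, the measured TCP pose, the force and the opening at its end, in the units of the state.
- bot.get_state(): the state, without advancing time (a new reading comes with each control period).
- read_camera(name): name is "scene" or "top" or "wrist"; returns the picture (384x512x3 uint8, red, green, blue); there is no depth.
- camera_model(name): a dict with "camera_matrix" (3x3 intrinsics, pixels), "world_to_cam" (4x4, takes a point from world to camera coordinates); the wrist camera has in their place "mount" (4x4, takes a point from camera to tool coordinates, whose origin is the TCP and whose axes are the flange's). Camera axes: x right, y down, z forward; pixel columns grow to the right and rows downward; lengths in m; the calibration is good to about 2 mm. A picture is of the moment at which its call begins: read the wrist's pose just before it. camera_model takes no time and is no camera call.
- bot.hand_in(): hands the job in, once; it reports no verdict.
The state is a dict: "time_s": time; "joint_pos": joint angles; "dq": joint speeds; "joint_torque": joint torques, N m; "tool_pos": TCP position; "tool_rot": TCP orientation; "force": force on the tool from outside, world axes, zero at the start; "wrist_torque": the same for the moment, N m; "width": finger opening in m.
Only numpy, scipy, OpenCV 4.12 (cv2) and the standard library are available. Lean on these libraries where they do the work, as an engineer would, in place of code of your own. Each camera call takes 0.05 s, during which the arm holds its last target. There are 200 camera calls.

## Task

Lay out the staining station: put each of the four things standing in the row nearest you into the low white stand behind them that fits it - the amber bottle in the round stand, the marker flat along the groove of the pen rest and centred on it, the timer lengthwise in the oblong stand, and the little box of cover glasses in the square stand. Each must sit upright and flat on the floor of its well, inside the lips, and be let go. Keep the amber bottle upright all the time, and leave the red bottle and the petri dish where they are.

Things in the scene. Friction and masses are not known exactly. Their poses are not given: they have to be found in the camera images.
- amber_bottle: Amber bottle with a black cap, loose, about 80 g: round, 42 mm in diameter (straight wall up to 60 mm high), then a shoulder and a cap of 33 mm diameter from 80 mm up to the top at 99 mm. Take it round the body or the cap. It starts in the row of four nearest the robot. Origin at the centre of its underside, z up.
- marker_mid (a point): Black marker lying flat, loose, 20 g: 128 mm long (along its y), 15 high; its grip width (along its x) is 12 mm. Take it across the middle, with the fingertips at least 5 mm above its underside, so that they stay above the pen rest's lip at set-down. It starts in the row of four nearest the robot. This point is the middle of the marker, 7.5 mm above its underside; z up.
- timer: Oval lab timer with a blue foot, white upper part and keys on top, loose, about 110 g: 52 mm (along its x) by 84 mm (along its y), 35 mm high. Take it across its 52 mm width, with the fingertips at least 5 mm above its underside. It starts in the row of four nearest the robot. Origin at the centre of its underside, z up.
- cover_box: Little square white box with a blue lid, closed, holding cover glasses, loose, 30 g: 31 x 31 mm (sides along its x and y), 16 mm high. Take it by the upper part of two opposite sides, with the fingertips at least 5 mm above its underside, so that they stay above the stand's lip at set-down. It starts in the row of four nearest the robot. Origin at the centre of its underside, z up.
- round_stand: Low round stand with a round well of 56 mm inner diameter (68 mm outside), for the amber bottle. White, fixed to the worktop, in the row behind the things; its floor (dark inlay) is 4 mm and the top of its 6 mm wide lip 8 mm above the worktop. Origin at the centre of its underside, on the worktop, z up.
- pen_rest: Low narrow pen rest, 42 mm (along its x) by 110 mm (along its y) outside: a groove 30 mm wide along its y between two lips, open at both ends, for the marker, which lies along the groove, either way round, and overhangs both ends by about 9 mm. White, fixed to the worktop, in the row behind the things; its floor (dark inlay) is 4 mm and the top of its 6 mm wide lip 8 mm above the worktop. Origin at the centre of its underside, on the worktop, z up.
- oblong_stand: Low oblong stand with a rectangular well of 66 mm (along its x) by 98 mm (along its y), 78 x 110 mm outside, for the timer, whose 84 mm length lies along the well's 98 mm, either way round. White, fixed to the worktop, in the row behind the things; its floor (dark inlay) is 4 mm and the top of its 6 mm wide lip 8 mm above the worktop. Origin at the centre of its underside, on the worktop, z up.
- square_stand: Low square stand with a square well of 46 x 46 mm (58 x 58 mm outside, sides along its x and y), for the box of cover glasses; the box fits it at any turn. White, fixed to the worktop, in the row behind the things; its floor (dark inlay) is 4 mm and the top of its 6 mm wide lip 8 mm above the worktop. Origin at the centre of its underside, on the worktop, z up.
- red_bottle: Red bottle with a red cap, 39 mm in diameter, 110 mm high, loose, standing upright at the left of the work: a bystander, leave it. Origin at the centre of its underside, z up.
- petri_1: Flat covered petri dish with pink-red filling, 90 mm in diameter, 15 mm high, loose, at the right of the work: a bystander, leave it. Origin at the centre of its underside, z up.
There are look-alikes about, which are no part of the job. What is shaped like the cover_box but purple or turquoise is not meant.

How it is judged:
At the end, for the whole second after the job is handed in: Each thing rests flat on its own stand's floor (within 2.5 mm; tilt < 0.1 rad), centre to centre within 13 mm (bottle), 14 (box), 15 (timer, turned < 0.4 rad), 17 (marker, turned < 0.25 rad, within 12 mm across the groove), at rest; red bottle and dish within 30 mm of their starts, upright (horizontal distance between amber_bottle and round_stand below 0.013 m and z of amber_bottle in the frame of round_stand between 0.001 and 0.0065 m and angle between each of amber_bottle, timer, cover_box's own z axis and vertical below 0.1 rad and linear speed of each of amber_bottle, timer, cover_box below 0.02 m/s and angular speed of each of amber_bottle, timer, cover_box below 0.2 rad/s and horizontal distance between marker_mid and pen_rest below 0.017 m and x of marker_mid in the frame of pen_rest between -0.012 and 0.012 m and angle between marker_mid's own y axis and vertical above 1.4708 rad and z of marker_mid in the frame of pen_rest between 0.007 and 0.0135 m and angle between the y axis of marker_mid and the y axis of pen_rest, either way round below 0.25 rad and horizontal distance between timer and oblong_stand below 0.015 m and z of timer in the frame of oblong_stand between 0.001 and 0.0065 m and angle between the y axis of timer and the y axis of oblong_stand, either way round below 0.4 rad and horizontal distance between cover_box and square_stand below 0.014 m and z of cover_box in the frame of square_stand between 0.001 and 0.0065 m and not (distance of red_bottle from where it was at the start of the episode above 0.03 m) and not (distance of petri_1 from where it was at the start of the episode above 0.03 m) and not (angle between red_bottle's own z axis and vertical above 0.5 rad) and not (angle between petri_1's own z axis and vertical above 0.5 rad)); the robot touches nothing.
It fails at once if the amber bottle is tipped by more than 0.6 rad (angle between amber_bottle's own z axis and vertical above 0.6 rad).
It fails at once if the red bottle or the petri dish is moved by more than 30 mm or tipped (distance of any of red_bottle, petri_1 from where it was at the start of the episode above 0.03 m or angle between any of red_bottle, petri_1's own z axis and vertical above 0.5 rad).
It also fails if it takes over 102 s, if anything falls off the work surface, if the arm or the gripper's body presses on something with over 40 N, if the wrist force passes 120 N, or if a joint passes its speed limit or range.

## Working session

There is one attempt and no reset: what is moved stays moved. The work goes in short steps, Python scripts to look and compute and a tool call to move; the robot and the scene stay as the last step left them, time stands still between calls to the robot, and variables do not carry over. Pictures are saved under pics/ and viewed, about 12 in all and at most 16, crops included, and the job is handed in when it is done.

Besides the shell and the picture viewer there is one more tool, called as name(argument=value, ...), one argument or row to a line, values as JSON. jog_arm: Moves the arm, as the interface text tells. Shift numbers are shares of 200 mm and turn numbers shares of pi rad, none past 1 either way. Its arguments: {"type":"object","properties":{"steps":{"type":"array"},"fingers":{"type":"number"},"grip_force":{"type":"number"}},"required":["steps"]}

```bash
ls; mkdir -p pics; cat > h.py <<'E'
import numpy as np, cv2
from station import bot, read_camera, camera_model
def save(n,im,s=1):
    cv2.imwrite(f'pics/{n}.png',cv2.resize(im[:,:,::-1],None,fx=s,fy=s,interpolation=cv2.INTER_CUBIC))
def ray(m,uv):
    K=np.array(m['camera_matrix']);T=np.array(m['world_to_cam'])
    d=np.linalg.solve(K,[uv[0],uv[1],1.]);R=T[:3,:3]
    return -R.T@T[:3,3],R.T@d
def plane(m,uv,z):
    o,d=ray(m,uv);return o+d*(z-o[2])/d[2]
def proj(m,p):
    K=np.array(m['camera_matrix']);T=np.array(m['world_to_cam'])
    q=K@(T[:3,:3]@np.array(p)+T[:3,3]);return q[:2]/q[2]
def tri(m1,u1,m2,u2):
    o1,d1=ray(m1,u1);o2,d2=ray(m2,u2)
    s=np.linalg.lstsq(np.c_[d1,-d2],o2-o1,rcond=None)[0]
    a=o1+s[0]*d1;b=o2+s[1]*d2
    return (a+b)/2,np.linalg.norm(a-b)
E
python3 - <<'E'
from h import *
np.set_printoptions(precision=4,suppress=True)
for n in('top','scene'):
    im=read_camera(n);np.save(n,im);save(n+'0',im,1.5);m=camera_model(n);print(n,m,ray(m,(256,192)))
print(camera_model('wrist'));print(bot.get_state())
E
```

```text
pics
top {'camera_matrix': array([[499.985 ,   0.    , 259.7673],
       [  0.    , 499.985 , 193.8152],
       [  0.    ,   0.    ,   1.    ]]), 'world_to_cam': array([[ 0.0211, -0.9997, -0.0118, -0.0072],
       [-0.9848, -0.0187, -0.1729,  0.4823],
       [ 0.1726,  0.0153, -0.9849,  1.3747],
       [ 0.    ,  0.    ,  0.    ,  1.    ]])} (array([ 0.2378, -0.0192,  1.4372]), array([ 0.176 ,  0.0229, -0.9842]))
scene {'camera_matrix': array([[390.3248,   0.    , 254.204 ],
       [  0.    , 390.3248, 197.8278],
       [  0.    ,   0.    ,   1.    ]]), 'world_to_cam': array([[-0.6112, -0.7914, -0.0116,  0.2917],
       [-0.6123,  0.4821, -0.6266,  0.3299],
       [ 0.5015, -0.3759, -0.7792,  1.2116],
       [ 0.    ,  0.    ,  0.    ,  1.    ]])} (array([-0.2274,  0.5272,  1.1543]), array([ 0.5078, -0.3867, -0.7699]))
{'camera_matrix': array([[271.7854,   0.    , 255.383 ],
       [  0.    , 271.7854, 190.6501],
       [  0.    ,   0.    ,   1.    ]]), 'mount': array([[-0.0008, -0.9492, -0.3146,  0.0799],
       [ 1.    , -0.0006, -0.0007,  0.0008],
       [ 0.0005, -0.3146,  0.9492, -0.1218],
       [ 0.    ,  0.    ,  0.    ,  1.    ]])}
{'time_s': 0.1, 'joint_pos': array([-1.0274,  0.3855,  0.0068, -0.0005, -1.194 , -0.2586]), 'dq': array([ 0.0001, -0.0014,  0.0027,  0.0014, -0.0003,  0.001 ]), 'joint_torque': array([ -0.0004, -39.332 ,  18.8928,   4.1979,  -0.0026,   0.    ]), 'tool_pos': array([ 0.1755, -0.5994,  0.2523]), 'tool_rot': array([-0.0002, -0.1419,  0.9899,  0.001 ]), 'force': array([ 0.1495, -0.0412, -0.4246]), 'wrist_torque': array([ 0.0303, -0.0346, -0.0424]), 'width': 0.0856297092251459}
```

View pics/top0.png

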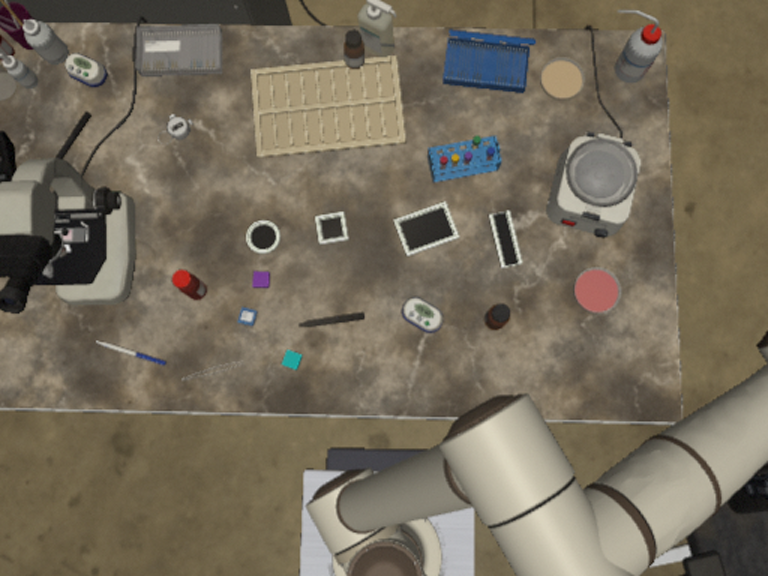

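View pics/scene0.png

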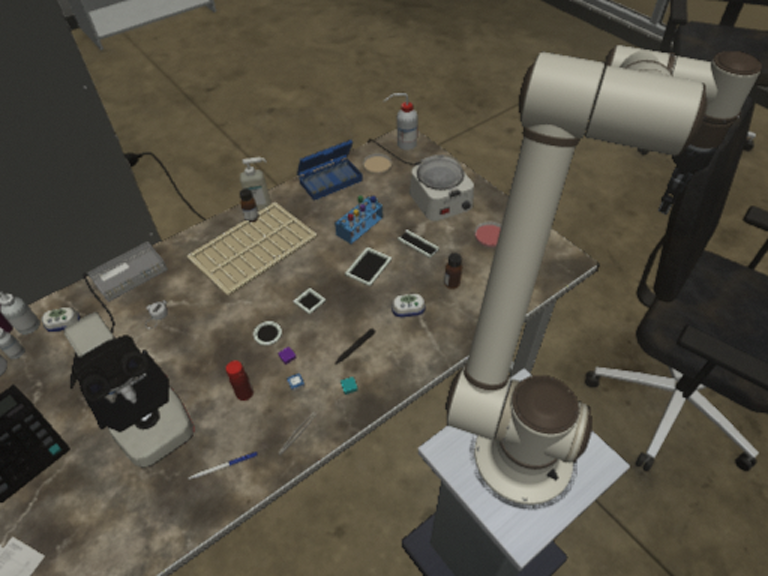

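Top view (1.5x pixels): round stand (263,237), square (332,227), oblong (427,228), pen rest (506,238). Row: cover box with blue rim and white label (247,317), marker (332,320), timer (421,314), amber bottle (498,317).

Look-alikes:
- Box: purple (261,280), turquoise (291,359).
- Timer: second one at (85,68).
- Bottle: amber (354,48), red (190,285).
- Marker: pen (130,352), black rod (75,135).

By the description I take the ones in the near row.

```bash
cat > seg.py <<'E'
from h import *
np.set_printoptions(precision=4,suppress=True)
def blob(im,c,r,f,minA=15):
    h=cv2.cvtColor(im,cv2.COLOR_RGB2HSV).astype(int);H,S,V=h[...,0],h[...,1],h[...,2]
    m=f(H,S,V).astype(np.uint8);k=np.zeros_like(m);cv2.circle(k,tuple(int(x) for x in c),r,1,-1);m&=k
    cs=[x for x in cv2.findContours(m,cv2.RETR_EXTERNAL,cv2.CHAIN_APPROX_NONE)[0]]
    return max(cs,key=cv2.contourArea)
def cen(c):
    m=cv2.moments(cv2.convexHull(c));return np.array([m['m10'],m['m01']])/m['m00']
white=lambda H,S,V:(V>150)&(S<50)
black=lambda H,S,V:V<50
E
python3 - <<'E'
from seg import *
P={'round':((175,158),(178,222),24,white),'square':((221,151),(206,200),20,white),'oblong':((284,152),(245,177),32,white),'pen':((337,159),(279,162),26,white),
'box':((165,211),(197,254),10,lambda H,S,V:(((H>95)&(H<125)&(S>70))|(V>150)) ),'marker':((221,213),(237,231),27,lambda H,S,V:(V<60)),
'timer':((281,210),(272,203),22,lambda H,S,V:(V>130)&(S<60)|((H>95)&(H<125)&(S>70))),'amber':((332,211),(302,180),17,lambda H,S,V:V<70),'red':((126,190),(159,253),20,lambda H,S,V:((H<8)|(H>172))&(S>140)),'petri':((398,193),(326,156),20,lambda H,S,V:((H<10)|(H>170))&(S>90))}
mt,ms=camera_model('top'),camera_model('scene');T,S=np.load('top.npy'),np.load('scene.npy')
D=T.copy();D2=S.copy()
for n,(a,b,r,f) in P.items():
    ct,cs=blob(T,a,r,f),blob(S,b,r,f)
    u,v=cen(ct),cen(cs);p,e=tri(mt,u,ms,v)
    z={'marker':.0075,'box':.016,'timer':.03,'petri':.015}.get(n,.008)
    w=np.array([plane(mt,q,z)[:2] for q in ct[:,0]],np.float32);(c,sz,an)=cv2.minAreaRect(w)
    print(n,u,v,'tri',p,'gap %.4f'%e,'top@z',plane(mt,u,z)[:2],'rect',np.array(c),np.array(sz),round(an,1))
    cv2.drawContours(D,[ct],-1,(0,255,0),1);cv2.drawContours(D2,[cs],-1,(0,255,0),1)
a=cv2.resize(D[130:250,110:430],(800,300));b=cv2.resize(D2[130:290,130:350],(400,290))
o=np.zeros((600,800,3),np.uint8);o[:300]=a;o[305:595,:400]=b
o[305:595,405:800]=cv2.resize(T[195:240,140:201],(395,290));save('seg',o)
E
```

```text
round [174.7908 157.3518] [178.7282 221.7008] tri [0.5925 0.2554 0.0068] gap 0.0010 top@z [0.5926 0.2556] rect [0.5923 0.2551] [0.0636 0.0652] 1.1
square [220.474  151.2262] [205.9408 199.8022] tri [0.6143 0.1222 0.008 ] gap 0.0019 top@z [0.6136 0.1215] rect [0.6136 0.1217] [0.0571 0.0569] 10.8
oblong [283.9964 151.9599] [245.2571 176.6292] tri [ 0.616  -0.0646  0.0076] gap 0.0032 top@z [ 0.6147 -0.0657] rect [ 0.6149 -0.0659] [0.0794 0.1119] 20.9
pen [343.1571 158.0971] [257.1333 171.6381] tri [ 0.6625 -0.2204 -0.1118] gap 0.0995 top@z [ 0.5993 -0.2394] rect [ 0.6018 -0.2397] [0.1081 0.0139] 10.6
box [164.4729 210.4991] [196.5611 253.5417] tri [0.4338 0.2768 0.016 ] gap 0.0024 top@z [0.433  0.2758] rect [0.433 0.276] [0.0296 0.0286] 77.1
marker [226.2811 212.4885] [236.9038 229.8076] tri [ 0.4372  0.1031 -0.0056] gap 0.0099 top@z [0.4318 0.0985] rect [0.4315 0.1009] [0.0115 0.0967] 10.7
timer [275.2891 210.3534] [271.9815 200.9712] tri [ 0.4324 -0.0438  0.0529] gap 0.0051 top@z [ 0.4376 -0.0425] rect [ 0.44   -0.0455] [0.0615 0.0946] 3.9
amber [331.0548 210.7901] [301.9246 180.313 ] tri [ 0.4369 -0.197   0.0525] gap 0.0020 top@z [ 0.4426 -0.2034] rect [ 0.4434 -0.2033] [0.0384 0.0517] 45.3
red [124.3143 188.5951] [158.688  252.8504] tri [0.4866 0.3828 0.0611] gap 0.0001 top@z [0.4962 0.3984] rect [0.4957 0.3958] [0.0702 0.0352] 57.8
petri [397.1384 193.5311] [325.1173 156.3257] tri [ 0.5001 -0.3915  0.0078] gap 0.0089 top@z [ 0.4954 -0.3926] rect [ 0.495  -0.3928] [0.0802 0.0776] 44.4
```

View pics/seg.png

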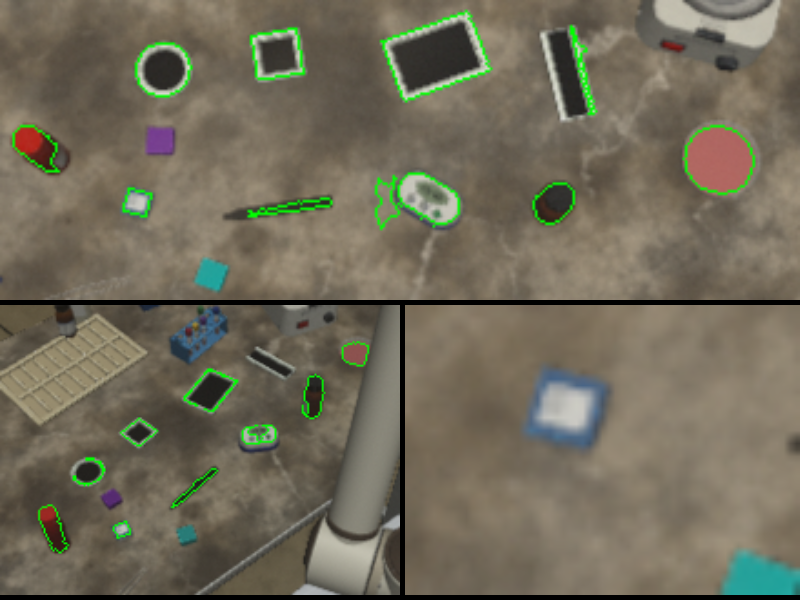

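The contours fit the stands, box and petri dish. Stand lips triangulate at 7–8 mm and the box top at 16 mm, matching the text. The crop shows the blue and white box at top px (164.5,210.5). Marker, timer, pen rest and bottle cap need better masks.

```bash
cat > go.py <<'E'
# usage: go.py x y z phi_deg : rows (tool axes, shares) to reach goal; phi = world angle of tool y axis (mod 180)
import sys
from h import *
from scipy.spatial.transform import Rotation as R
def goal_rot(phi): 
    y=np.array([np.cos(phi),np.sin(phi),0]);z=np.array([0,0,-1.]);return R.from_matrix(np.c_[np.cross(y,z),y,z])
def plan(x,y,z,phi,vmax=.05):
    s=bot.get_state();q=s['tool_rot'];r=R.from_quat([q[1],q[2],q[3],q[0]]);p=np.array(s['tool_pos'])
    yy=r.as_matrix()[:,1];cur=np.arctan2(yy[1],yy[0]);phi=np.radians(phi)
    phi=cur+(phi-cur+np.pi/2)%np.pi-np.pi/2
    G=goal_rot(phi);g=np.array([x,y,z])
    print('t %.2f pos'%s['time_s'],p.round(4),'phi %.1f->%.1f'%(np.degrees(cur),np.degrees(phi)),'q6 %.2f'%s['joint_pos'][5],'w %.4f'%s['width'],'F',np.round(s['force'],1))
    for i in range(25):
        d=g-p;w=(r.inv()*G).as_rotvec();n=np.linalg.norm(d)
        if n<.0004 and np.linalg.norm(w)<.004: break
        d=d*min(1,vmax/max(n,1e-9));a=np.linalg.norm(w);w=w*min(1,np.radians(8.5)/max(a,1e-9))
        row=np.r_[r.inv().apply(d)/.2,w/np.pi].round(3);print(row.tolist())
        p=p+r.apply(row[:3]*.2);r=r*R.from_rotvec(row[3:]*np.pi)
if __name__=='__main__': plan(*map(float,sys.argv[1:]))
E
python3 - <<'E'
from seg import *
mt,ms=camera_model('top'),camera_model('scene');T,S=np.load('top.npy'),np.load('scene.npy')
P={'pen':((337,159),(279,162),26,20,lambda H,S,V:V<55,lambda H,S,V:V<55,.004),
'marker':((221,213),(237,231),24,24,lambda H,S,V:(V<78)&(S<75),lambda H,S,V:V<70,.0075),
'timer':((282,210),(272,203),15,15,lambda H,S,V:(V>150)&(S<45),lambda H,S,V:(V>130)&(S<60),.034),
'cap':((333,209),(303,175),9,8,lambda H,S,V:(V<62),lambda H,S,V:V<50,.099)}
D=T.copy();D2=S.copy()
for n,(a,b,r,r2,f,f2,z) in P.items():
    ct,cs=blob(T,a,r,f),blob(S,b,r2,f2);u,v=cen(ct),cen(cs);p,e=tri(mt,u,ms,v)
    w=np.array([plane(mt,q,z)[:2] for q in ct[:,0]],np.float32);(c,sz,an)=cv2.minAreaRect(w)
    print(n,u,v,'tri',p,'gap %.4f'%e,'top@z',plane(mt,u,z)[:2],'rect',np.array(c),np.array(sz),round(an,1))
    cv2.drawContours(D,[ct],-1,(0,255,0),1);cv2.drawContours(D2,[cs],-1,(0,255,0),1)
o=np.zeros((560,800,3),np.uint8);o[:270]=cv2.resize(D[140:230,190:410],(800,270));o[280:560]=cv2.resize(D2[140:250,210:330],(800,280));save('seg2',o)
E
python3 go.py 0.44 -0.2 0.24 90
```

```text
pen [336.7348 159.2096] [278.3786 161.93  ] tri [ 0.5974 -0.2195  0.0065] gap 0.0037 top@z [ 0.5966 -0.2211] rect [ 0.5973 -0.2208] [0.1003 0.0207] 13.3
marker [223.1216 212.7912] [236.9591 229.8636] tri [0.4325 0.1092 0.0061] gap 0.0041 top@z [0.4308 0.1076] rect [0.4303 0.1135] [0.0138 0.1227] 8.6
timer [281.3703 208.795 ] [271.9815 200.9712] tri [ 0.4436 -0.0587  0.0289] gap 0.0029 top@z [ 0.4418 -0.0595] rect [ 0.4418 -0.0596] [0.0724 0.0412] 59.7
cap [331.8899 209.9759] [302.7645 173.3211] tri [ 0.4331 -0.1932  0.0971] gap 0.0028 top@z [ 0.4318 -0.1939] rect [ 0.4325 -0.1949] [0.034  0.0409] 45.8
t 0.10 pos [ 0.1755 -0.5994  0.2523] phi 106.3->90.0 q6 -0.26 w 0.0856 F [ 0.1 -0.  -0.4]
[-0.191, 0.161, 0.007, 0.0, -0.0, 0.047]
[-0.165, 0.188, 0.007, 0.001, -0.0, 0.044]
[-0.138, 0.209, 0.006, -0.0, -0.0, -0.0]
[-0.138, 0.209, 0.006, -0.0, -0.0, -0.0]
[-0.138, 0.209, 0.006, -0.0, -0.0, -0.0]
[-0.138, 0.208, 0.006, -0.0, -0.0, -0.0]
[-0.138, 0.209, 0.006, -0.0, -0.0, -0.0]
[-0.138, 0.209, 0.006, -0.0, -0.0, -0.0]
[-0.138, 0.209, 0.006, -0.0, -0.0, -0.0]
[-0.079, 0.119, 0.004, -0.0, -0.0, -0.0]
```

View pics/seg2.png

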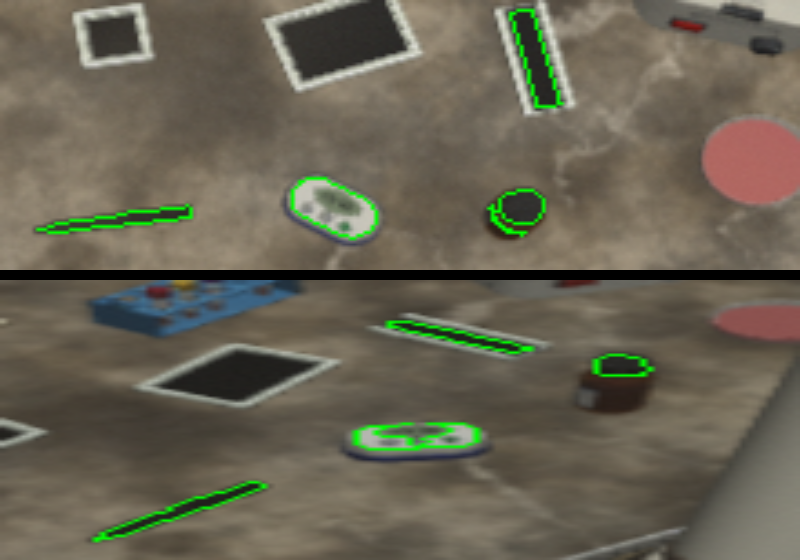

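Masks fit now. Cap top centre is at top px (333.3,209), timer long axis at 60° from x, marker at 98.6°, pen rest at 13.3°. Moving to above the amber bottle.

jog_arm(
  steps=[
    [[-0.19,0.16,0,0,0,0.047],[-0.165,0.188,0,0,0,0.044],[-0.138,0.209,0,0,0,0],[-0.138,0.209,0,0,0,0],[-0.138,0.209,0,0,0,0],[-0.138,0.209,0,0,0,0],[-0.138,0.209,0,0,0,0],[-0.138,0.209,0,0,0,0],[-0.138,0.209,0,0,0,0],[-0.08,0.12,0,0,0,0]],
  ],
  fingers=100,
  grip_force=40,
)

```text
time_s: 1.1
tool_pos: [0.4393, -0.2009, 0.2479]
tool_rot: [-0.003, 0.007, 1.0, 0.004]
force: [-0.1, -0.6, 0.2]
width: 0.0853
```

```bash
cat >> h.py <<'E'
from scipy.spatial.transform import Rotation as Rot
def wrist():
    s=bot.get_state();im=read_camera('wrist');m=camera_model('wrist')
    q=s['tool_rot'];A=np.eye(4);A[:3,:3]=Rot.from_quat([q[1],q[2],q[3],q[0]]).as_matrix();A[:3,3]=s['tool_pos']
    return im,dict(camera_matrix=m['camera_matrix'],world_to_cam=np.linalg.inv(A@m['mount'])),s
E
python3 go.py 0.435 -0.198 0.2 90
python3 - <<'E'
from h import *
im,m,s=wrist();np.save('w1',im);np.save('w1m',m['world_to_cam'])
print(proj(m,(.435,-.198,.099)),proj(m,(.435,-.198,0)));save('w1',im,1.5)
E
```

```text
t 1.10 pos [ 0.4393 -0.2009  0.2479] phi 89.2->90.0 q6 -1.49 w 0.0853 F [-0.1 -0.6  0.2]
[0.02, 0.012, 0.24, 0.002, -0.002, -0.005]
[256.18585365 178.72454412] [255.46438611 159.56885964]
```

View pics/w1.png

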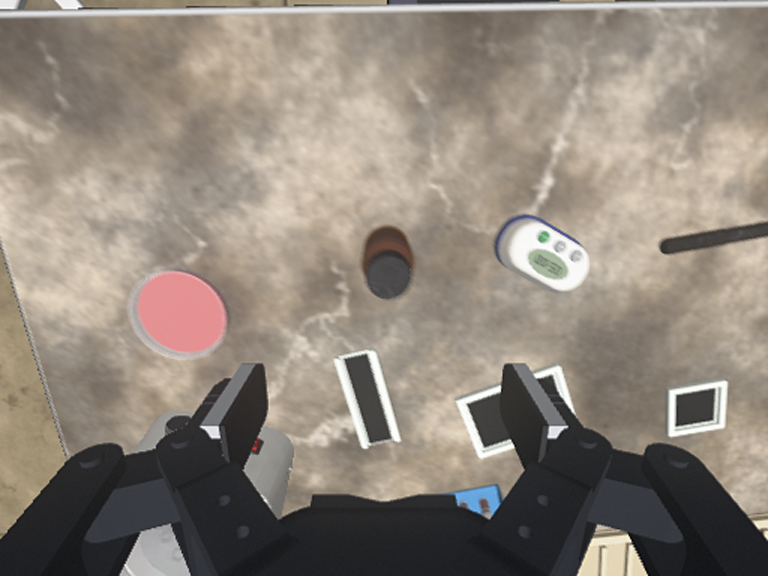

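The wrist view shows the petri dish (180,315), bottle with cap centre (388,274), timer (545,255), pen rest (367,398), oblong and square stands. I'll measure all of these from here.

```bash
python3 - <<'E'
from seg import *
im=np.load('w1.npy');m=dict(camera_matrix=camera_model('wrist')['camera_matrix'],world_to_cam=np.load('w1m.npy'));mt=camera_model('top')
P={'cap':((258.5,183),18,lambda H,S,V:(V<75)&(S<70),.099,(333.3,209)),'timer':((363,170),36,lambda H,S,V:(V>175)&(S<40),.034,(281.4,208.8)),
'pen':((245,265),40,lambda H,S,V:V<60,.004,(336.7,159.2)),'square':((465,272),30,lambda H,S,V:V<60,.004,None)}
D=im.copy()
for n,(a,r,f,z,ut) in P.items():
    c=blob(im,a,r,f);u=cen(c);w=np.array([plane(m,q,z)[:2] for q in c[:,0]],np.float32);(cc,sz,an)=cv2.minAreaRect(w)
    print(n,u,'at z',plane(m,u,z)[:2],'rect',np.array(cc),np.array(sz),round(an,1), tri(m,u,mt,ut) if ut else '')
E
python3 go.py 0.433 -0.197 0.15 90
```

```text
cap [257.9979 176.5057] at z [ 0.4327 -0.1961] rect [ 0.4316 -0.1966] [0.0184 0.0291] 7.8 (array([ 0.4335, -0.1969,  0.0995]), np.float64(0.0024245282660659557))
timer [370.1306 170.1692] at z [ 0.4442 -0.0524] rect [ 0.4418 -0.0523] [0.084  0.0549] 62.9 (array([ 0.4399, -0.0592,  0.0499]), np.float64(0.000724670465813407))
 ** On entry to DLASCL parameter number  4 had an illegal value
 ** On entry to DLASCL parameter number  4 had an illegal value
 ** On entry to DLASCL parameter number  4 had an illegal value
 ** On entry to DLASCL parameter number  4 had an illegal value
 ** On entry to DLASCL parameter number  5 had an illegal value
 ** On entry to DLASCL parameter number  4 had an illegal value
t 1.15 pos [ 0.4412 -0.1993  0.2478] phi 89.3->90.0 q6 -1.49 w 0.0855 F [1.2 1.4 0.5]
[0.02, 0.004, 0.249, 0.003, -0.001, -0.004]
[0.019, 0.006, 0.24, -0.0, -0.0, 0.0]seg.py:9: RuntimeWarning: invalid value encountered in divide
  m=cv2.moments(cv2.convexHull(c));return np.array([m['m10'],m['m01']])/m['m00']
Traceback (most recent call last):
  File "h.py", line 16, in tri
    s=np.linalg.lstsq(np.c_[d1,-d2],o2-o1,rcond=None)[0]
      ~~~~~~~~~~~~~~~^^^^^^^^^^^^^^^^^^^^^^^^^^^^^^^^
numpy.linalg.LinAlgError: SVD did not converge in Linear Least Squares
```

jog_arm(
  steps=[
    [[0.026,0.012,0.1,0.003,-0.001,-0.004],[0,0,0.2,0,0,0],[0,0,0.2,0,0,0],[0,0,0.1,0,0,0],[0,0,0,0,0,0],[0,0,0,0,0,0],[0,0,0,0,0,0],[0,0,0,0,0,0],[0,0,0,0,0,0],[0,0,0,0,0,0]],
  ],
)

```text
time_s: 2.15
tool_pos: [0.4402, -0.1947, 0.1289]
tool_rot: [0.005, -0.004, 1.0, -0.002]
force: [-0.5, -0.3, -0.7]
width: 0.0856
```

```bash
python3 go.py 0.436 -0.197 0.057 90
python3 - <<'E'
from h import *
im,m,s=wrist();print(proj(m,(.436,-.197,.099)));save('w2',im,1)
E
```

```text
t 2.15 pos [ 0.4402 -0.1947  0.1289] phi 90.4->90.0 q6 -1.49 w 0.0856 F [-0.5 -0.3 -0.7]
[0.017, -0.007, 0.249, -0.001, 0.003, 0.002]
[0.006, -0.003, 0.111, -0.0, -0.0, 0.0]
[250.50474965 229.77680197]
```

View pics/w2.png

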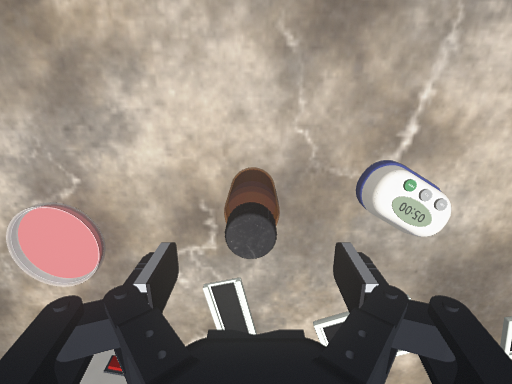

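The bottle (251,233) is centred between the fingers (tips at columns 165 and 345), so straight down.

jog_arm(
  steps=[
    [[0,-0.005,0.12,0,0,0],[0,0,0.12,0,0,0],[0,0,0.11,0,0,0],[0,0,0,0,0,0],[0,0,0,0,0,0],[0,0,0,0,0,0],[0,0,0,0,0,0],[0,0,0,0,0,0],[0,0,0,0,0,0],[0,0,0,0,0,0]],
  ],
)

```text
time_s: 3.2
tool_pos: [0.4464, -0.1969, 0.0644]
tool_rot: [0.013, -0.005, 1.0, -0.003]
force: [-0.3, -0.0, -0.6]
width: 0.0854
```

jog_arm(
  steps=[
    [[0,0,0,0,0,0],[0,0,0,0,0,0],[0,0,0,0,0,0],[0,0,0,0,0,0],[0,0,0,0,0,0],[0,0,0,0,0,0],[0,0,0,0,0,0],[0,0,0,0,0,0],[0,0,0,0,0,0],[0,0,0,0,0,0]],
  ],
  fingers=0,
  grip_force=40,
)

```text
time_s: 4.2
tool_pos: [0.4467, -0.197, 0.065]
tool_rot: [0.013, -0.005, 1.0, -0.003]
force: [0.4, 0.1, 2.2]
width: 0.0396
```

```bash
python3 go.py 0.5925 0.2555 0.18 90; python3 -c "
from h import *
print(np.mean([bot.get_state()['tool_pos'] for _ in range(20)],0))"
```

```text
t 4.20 pos [ 0.4467 -0.197   0.065 ] phi 90.5->90.0 q6 -1.49 w 0.0396 F [0.4 0.1 2.2]
[-0.078, 0.23, -0.058, -0.002, 0.008, 0.003]
[-0.075, 0.231, -0.059, -0.0, 0.0, -0.0]
[-0.075, 0.231, -0.059, -0.0, 0.0, -0.0]
[-0.074, 0.231, -0.059, -0.0, 0.0, -0.0]
[-0.075, 0.231, -0.059, -0.0, 0.0, -0.0]
[-0.074, 0.231, -0.058, -0.0, 0.0, -0.0]
[-0.075, 0.231, -0.059, -0.0, 0.0, -0.0]
[-0.074, 0.231, -0.058, -0.0, 0.0, -0.0]
[-0.074, 0.231, -0.058, -0.0, 0.0, -0.0]
[-0.059, 0.183, -0.047, -0.0, 0.0, -0.0]
[ 0.44670964 -0.19697603  0.06502473]
```

The grip sits too high and 9 mm off in x. I'll reopen, correct and regrip.

jog_arm(
  steps=[
    [[0,0,0,0,0,0],[0,0,0,0,0,0],[0,0,0,0,0,0],[0,0,0,0,0,0],[0,0,0,0,0,0],[0.02,0,0,-0.002,0.008,0],[0.02,0,0.03,0,0,0],[0,0,0,0,0,0],[0,0,0,0,0,0],[0,0,0,0,0,0]],
  ],
  fingers=100,
)

```text
time_s: 5.2
tool_pos: [0.4374, -0.1968, 0.0574]
tool_rot: [-0.0, -0.004, 1.0, 0.0]
force: [0.4, 0.5, -0.1]
width: 0.0857
```

```bash
python3 go.py 0.437 -0.197 0.055 90; python3 -c "
from h import *
im,m,s=wrist();save('w3',im,1)"
```

```text
t 5.20 pos [ 0.4374 -0.1968  0.0574] phi 90.5->90.0 q6 -1.48 w 0.0857 F [ 0.4  0.5 -0.1]
[0.002, -0.001, 0.012, 0.0, -0.0, 0.003]
```

View pics/w3.png

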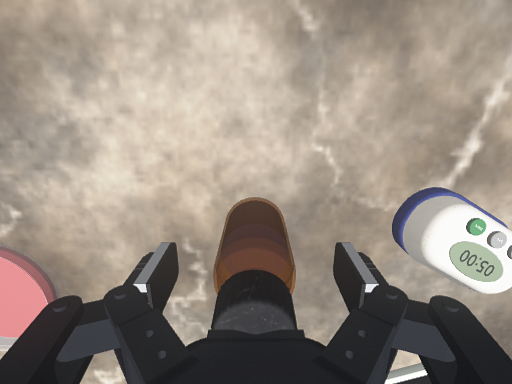

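Bottle upright and centred between the pads (columns 215–295). Closing.

jog_arm(
  steps=[
    [[0,0,0.015,0,0,0],[0,0,0,0,0,0],[0,0,0,0,0,0],[0,0,0,0,0,0],[0,0,0,0,0,0],[0,0,0,0,0,0],[0,0,0,0,0,0],[0,0,0,0,0,0],[0,0,0,0,0,0],[0,0,0,0,0,0]],
  ],
  fingers=0,
)

```text
time_s: 6.25
tool_pos: [0.4381, -0.1969, 0.0546]
tool_rot: [0.001, -0.005, 1.0, -0.0]
force: [0.3, -0.2, 0.1]
width: 0.0401
```

```bash
python3 go.py 0.5925 0.2555 0.17 90
```

```text
t 6.25 pos [ 0.4381 -0.1969  0.0546] phi 90.5->90.0 q6 -1.48 w 0.0401 F [ 0.3 -0.2  0.1]
[-0.081, 0.229, -0.059, -0.0, 0.0, 0.003]
[-0.079, 0.23, -0.059, -0.0, 0.0, -0.0]
[-0.078, 0.23, -0.058, -0.0, 0.0, -0.0]
[-0.079, 0.23, -0.059, -0.0, 0.0, -0.0]
[-0.078, 0.23, -0.058, -0.0, 0.0, -0.0]
[-0.079, 0.23, -0.059, -0.0, 0.0, -0.0]
[-0.078, 0.23, -0.058, -0.0, 0.0, -0.0]
[-0.079, 0.23, -0.059, -0.0, 0.0, -0.0]
[-0.078, 0.23, -0.058, -0.0, 0.0, -0.0]
[-0.066, 0.192, -0.049, -0.0, 0.0, -0.0]
```

jog_arm(
  steps=[
    [[0,0,-0.1,0,0,0.002],[0,0,-0.2,0,0,0],[0,0,-0.2,0,0,0],[-0.05,0.15,-0.05,0,0,0],[-0.065,0.19,0,0,0,0],[-0.065,0.19,0,0,0,0],[-0.065,0.19,0,0,0,0],[-0.065,0.19,0,0,0,0],[-0.065,0.19,0,0,0,0],[-0.065,0.19,0,0,0,0]],
  ],
)

```text
time_s: 7.25
tool_pos: [0.5253, 0.0669, 0.1678]
tool_rot: [-0.002, 0.004, 1.0, 0.002]
force: [0.7, 0.4, 0.0]
width: 0.0399
```

```bash
python3 go.py 0.5925 0.2555 0.14 90
```

```text
t 7.25 pos [0.5253 0.0669 0.1678] phi 89.5->90.0 q6 -2.01 w 0.0399 F [0.7 0.4 0. ]
[-0.081, 0.234, 0.035, 0.001, -0.001, -0.003]
[-0.083, 0.233, 0.034, 0.0, -0.0, 0.0]
[-0.084, 0.233, 0.034, 0.0, -0.0, 0.0]
[-0.083, 0.233, 0.035, 0.0, -0.0, 0.0]
[-0.004, 0.01, 0.001, 0.0, -0.0, 0.0]
```

jog_arm(
  steps=[
    [[-0.07,0.19,0,0,0,0],[-0.07,0.19,0,0,0,0],[-0.07,0.19,0,0,0,0],[-0.07,0.19,0,0,0,0],[-0.05,0.17,0,0,0,0],[0,0,0,0,0,0],[0,0,0,0,0,0],[0,0,0,0,0,0],[0,0,0,0,0,0],[0,0,0,0,0,0]],
  ],
)

```text
time_s: 8.25
tool_pos: [0.5916, 0.2626, 0.1626]
tool_rot: [-0.006, 0.003, 1.0, 0.0]
force: [0.1, 0.8, -1.2]
width: 0.0394
```

```bash
python3 go.py 0.5925 0.2555 0.09 90;python3 -c "
from h import *
im,m,s=wrist();print(proj(m,(.5925,.2555,.004)));save('w4',im,1)"
```

```text
t 8.25 pos [0.5916 0.2626 0.1626] phi 89.7->90.0 q6 -2.24 w 0.0394 F [ 0.1  0.8 -1.2]
[-0.006, -0.024, 0.249, 0.0, -0.004, -0.002]
[-0.002, -0.012, 0.114, 0.0, 0.0, 0.0]
[247.96333365 181.95176889]
```

View pics/w4.png

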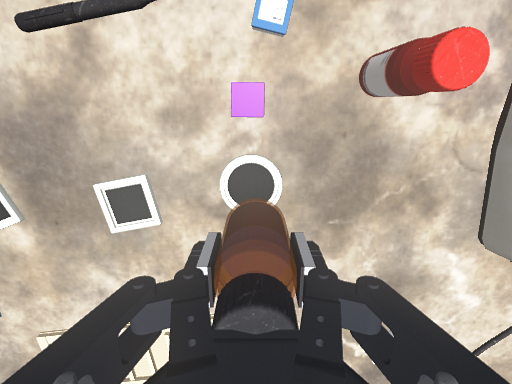

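The stand's well is at (251,184) against a predicted (248,182), within about 3 mm. The bottle hangs straight between the pads. Correcting and descending.

jog_arm(
  steps=[
    [[-0.012,-0.028,0,0,-0.004,-0.002],[0,0,0.15,0,0,0],[0,0,0.15,0,0,0],[0,0,0.08,0,0,0],[0,0,0,0,0,0],[0,0,0,0,0,0],[0,0,0,0,0,0],[0,0,0,0,0,0],[0,0,0,0,0,0],[0,0,0,0,0,0]],
  ],
)

```text
time_s: 9.3
tool_pos: [0.5982, 0.2537, 0.0927]
tool_rot: [0.007, 0.0, 1.0, 0.003]
force: [1.0, 0.6, -1.0]
width: 0.0399
```

```bash
python3 go.py 0.594 0.257 0.06 90
```

```text
t 9.30 pos [0.5982 0.2537 0.0927] phi 90.0->90.0 q6 -2.23 w 0.0399 F [ 1.   0.6 -1. ]
[0.024, 0.015, 0.163, 0.002, 0.005, -0.0]
```

jog_arm(
  steps=[
    [[0.02,0.012,0.03,0.002,0.004,0],[0,0,0.06,0,0,0],[0,0,0.04,0,0,0],[0,0,0,0,0,0],[0,0,0,0,0,0],[0,0,0,0,0,0],[0,0,0,0,0,0],[0,0,0,0,0,0],[0,0,0,0,0,0],[0,0,0,0,0,0]],
  ],
)

```text
time_s: 10.3
tool_pos: [0.5942, 0.2567, 0.0646]
tool_rot: [0.001, 0.0, 1.0, 0.0]
force: [0.3, -1.2, -0.9]
width: 0.0396
```

```bash
python3 go.py 0.594 0.257 0.06 90;python3 -c "
from h import *
im,m,s=wrist();save('w5',im,1);T=read_camera('top');S=read_camera('scene')
o=np.zeros((600,800,3),np.uint8);o[:,:400]=cv2.resize(T[110:215,120:220],(400,420))[:,:].repeat(1,0)[:600] if 0 else 0
cv2.imwrite('pics/p5.png',np.hstack([cv2.resize(T[110:210,125:225],(400,400)),cv2.resize(S[160:260,130:230],(400,400))])[:,:,::-1])"
```

```text
t 10.30 pos [0.5942 0.2567 0.0646] phi 90.0->90.0 q6 -2.23 w 0.0396 F [ 0.3 -1.2 -0.9]
[0.001, 0.001, 0.023, 0.0, 0.001, -0.0]
```

View pics/p5.png

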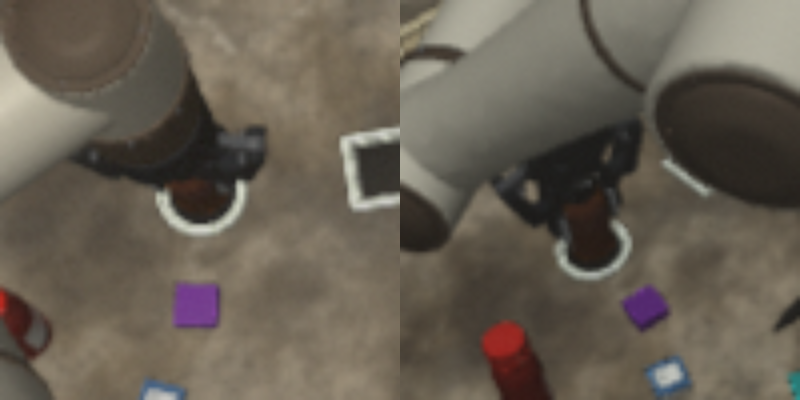

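Bottle is inside the ring, just above the floor. Lowering and releasing.

jog_arm(
  steps=[
    [[0,0,0.015,0,0,0],[0,0,0.008,0,0,0],[0,0,0.006,0,0,0],[0,0,0,0,0,0],[0,0,0,0,0,0],[0,0,0,0,0,0],[0,0,0,0,0,0],[0,0,0,0,0,0],[0,0,0,0,0,0],[0,0,0,0,0,0]],
  ],
)

```text
time_s: 11.45
tool_pos: [0.5944, 0.2568, 0.0587]
tool_rot: [0.001, -0.0, 1.0, 0.0]
force: [-0.3, 0.4, -0.3]
width: 0.0395
```

```bash
python3 go.py 0.594 0.257 0.06 90
```

```text
t 11.45 pos [0.5944 0.2568 0.0587] phi 90.0->90.0 q6 -2.23 w 0.0395 F [-0.3  0.4 -0.3]
[0.002, 0.001, -0.006, 0.0, 0.001, 0.0]
```

jog_arm(
  steps=[
    [[0,0,0,0,0,0],[0,0,0,0,0,0],[0,0,0,0,0,0],[0,0,0,0,0,0],[0,0,0,0,0,0],[0,0,0,0,0,0],[0,0,-0.08,0,0,0],[0,0,-0.12,0,0,0],[0,0,-0.2,0,0,0],[0,0,-0.2,0,0,0]],
  ],
  fingers=100,
)

```text
time_s: 12.45
tool_pos: [0.5909, 0.2547, 0.1743]
tool_rot: [-0.006, 0.001, 1.0, -0.004]
force: [1.5, 0.8, 0.2]
width: 0.0857
```

```bash
python3 go.py 0.433 0.2765 0.15 77.1;python3 -c "
from h import *
im,m,s=wrist();save('w6',im,1)"
```

```text
t 12.45 pos [0.5909 0.2547 0.1743] phi 89.9->77.1 q6 -2.23 w 0.0857 F [1.5 0.8 0.2]
[0.244, 0.034, 0.04, -0.002, -0.002, 0.047]
[0.247, -0.003, 0.039, -0.001, -0.001, 0.024]
[0.246, -0.021, 0.038, -0.0, -0.0, 0.0]
[0.056, -0.005, 0.009, -0.0, -0.0, 0.0]
```

View pics/w6.png

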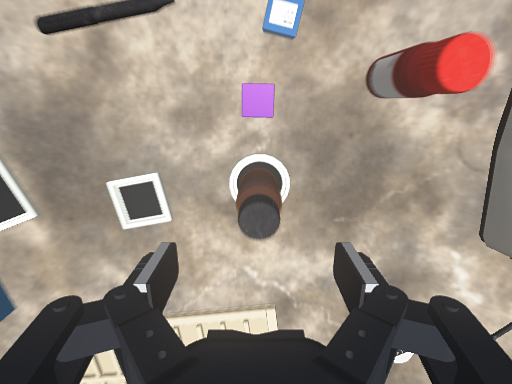

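Bottle stands released at (258,190) in its ring (260,184). Next the box.

jog_arm(
  steps=[
    [[0.2,0.028,0,0,0,0.047],[0.2,-0.002,0,0,0,0.024],[0.2,-0.015,0,0,0,0],[0.15,-0.01,0.05,0,0,0],[0.06,0,0.1,0,0,0],[0,0,0,0,0,0],[0,0,0,0,0,0],[0,0,0,0,0,0],[0,0,0,0,0,0],[0,0,0,0,0,0]],
  ],
)

```text
time_s: 13.5
tool_pos: [0.4348, 0.2842, 0.1579]
tool_rot: [0.007, 0.117, 0.993, 0.005]
force: [0.4, -0.2, -0.5]
width: 0.0854
```

```bash
cat > wb.py <<'E'
# wb.py name x y z : find the thing near (x,y,z) in the wrist view
import sys
from seg import *
F={'box':lambda H,S,V:((H>95)&(H<125)&(S>90))|((V>235)&(S<25)),'marker':lambda H,S,V:(V<75),'timer':lambda H,S,V:((V>170)&(S<40)),'inlay':lambda H,S,V:V<80,'stand':lambda H,S,V:(V>215)&(S<30)}
n=sys.argv[1];p=np.array(list(map(float,sys.argv[2:5])));r=int(sys.argv[5])
im,m,s=wrist();u=proj(m,p);c=blob(im,u,r,F[n]);w=np.array([plane(m,q,p[2])[:2] for q in c[:,0]],np.float32);cc,sz,an=cv2.minAreaRect(w)
print(n,'pred',u,'found',cen(c),'hull',plane(m,cen(c),p[2])[:2],'rect',np.array(cc),np.array(sz),round(an,1))
np.savez('last',K=m['camera_matrix'],T=m['world_to_cam'],u=cen(c))
cv2.drawContours(im,[c],-1,(0,255,0),1);save('wb_'+n+sys.argv[6],im)
E
python3 wb.py box .433 .2765 .016 45 a; python3 go.py 0.433 0.2765 0.05 77.1
```

```text
box pred [244.8041 182.5135] found [247.5613 183.9495] hull [0.4351 0.2788] rect [0.4354 0.2787] [0.0297 0.0298] 76.3
t 13.55 pos [0.4348 0.2843 0.1579] phi 76.6->77.1 q6 -2.71 w 0.0854 F [ 0.5 -0.4 -0.8]
[0.003, -0.022, 0.249, 0.004, 0.004, -0.003]
[0.0, -0.018, 0.249, 0.0, 0.0, 0.0]
[0.0, -0.003, 0.041, 0.0, 0.0, 0.0]
```

jog_arm(
  steps=[
    [[-0.005,-0.026,0.05,0.004,0.004,0],[0,0,0.2,0,0,0],[0,0,0.2,0,0,0],[0,0,0.12,0,0,0],[0,0,0,0,0,0],[0,0,0,0,0,0],[0,0,0,0,0,0],[0,0,0,0,0,0],[0,0,0,0,0,0],[0,0,0,0,0,0]],
  ],
)

```text
time_s: 14.55
tool_pos: [0.4396, 0.28, 0.0439]
tool_rot: [0.002, 0.118, 0.993, 0.004]
force: [-0.2, -0.3, 0.6]
width: 0.0854
```

```bash
python3 go.py 0.435 0.279 0.029 76.5
```

```text
t 14.55 pos [0.4396 0.28   0.0439] phi 76.4->76.5 q6 -2.69 w 0.0854 F [-0.2 -0.3  0.6]
[0.021, -0.011, 0.074, 0.002, 0.001, -0.0]
```

jog_arm(
  steps=[
    [[0.02,-0.01,0.03,0.002,0.001,0],[0,0,0.04,0,0,0],[0,0,0.01,0,0,0],[0,0,0,0,0,0],[0,0,0,0,0,0],[0,0,0,0,0,0],[0,0,0,0,0,0],[0,0,0,0,0,0],[0,0,0,0,0,0],[0,0,0,0,0,0]],
  ],
)

```text
time_s: 15.55
tool_pos: [0.4351, 0.2795, 0.0274]
tool_rot: [0.001, 0.118, 0.993, 0.001]
force: [0.7, 0.6, -0.6]
width: 0.0854
```

jog_arm(
  steps=[
    [[0,0,0,0,0,0],[0,0,0,0,0,0],[0,0,0,0,0,0],[0,0,0,0,0,0],[0,0,0,0,0,0],[0,0,0,0,0,0],[0,0,0,0,0,0],[0,0,0,0,0,0],[0,0,0,0,0,0],[0,0,0,0,0,0]],
  ],
  fingers=0,
  grip_force=30,
)

```text
time_s: 16.55
tool_pos: [0.4352, 0.2796, 0.0278]
tool_rot: [0.001, 0.118, 0.993, 0.001]
force: [0.4, 0.1, 0.2]
width: 0.0302
```

```bash
python3 go.py 0.616 0.124 0.12 100.8; python3 -c "
from h import *
im,m,s=wrist();save('w7',im,1)"
```

```text
t 16.55 pos [0.4352 0.2796 0.0278] phi 76.5->100.8 q6 -2.69 w 0.0302 F [0.4 0.1 0.2]
[-0.208, -0.106, -0.09, 0.0, 0.0, -0.047]
[-0.19, -0.136, -0.09, 0.0, 0.0, -0.047]
[-0.167, -0.162, -0.09, 0.001, 0.001, -0.041]
[-0.145, -0.183, -0.09, -0.0, -0.0, -0.0]
[-0.145, -0.182, -0.091, -0.0, -0.0, -0.0]
[-0.016, -0.021, -0.01, -0.0, -0.0, -0.0]
```

View pics/w7.png

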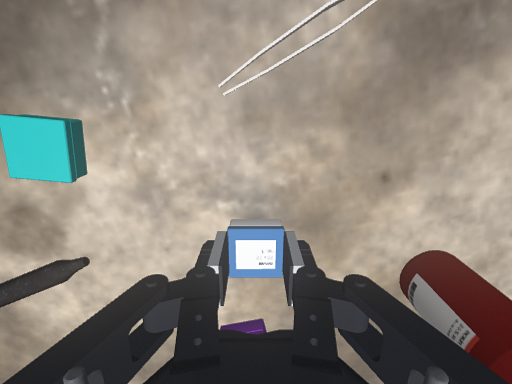

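Box held square (width 30 mm). Lifting, swinging clear of the bottle, then to the square stand.

jog_arm(
  steps=[
    [[0,0,-0.15,0,0,0],[0,0,-0.2,0,0,0],[0,0,-0.2,0,0,0],[-0.14,-0.16,-0.03,0,0,0],[-0.14,-0.16,0,0,0,0],[-0.14,-0.16,0,0,0,0],[-0.14,-0.16,0,0,0,0],[0,0,0,0,0,-0.045],[0,0,0,0,0,-0.045],[0,0,0,0,0,-0.04]],
  ],
)

```text
time_s: 17.6
tool_pos: [0.5174, 0.1229, 0.1488]
tool_rot: [0.002, -0.094, 0.996, 0.0]
force: [0.3, 0.2, -0.8]
width: 0.0304
```

```bash
python3 go.py 0.616 0.124 0.12 100.8
```

```text
t 17.60 pos [0.5174 0.1229 0.1488] phi 100.8->100.8 q6 -1.92 w 0.0304 F [ 0.3  0.2 -0.8]
[-0.236, -0.042, 0.071, 0.0, 0.001, 0.0]
[-0.236, -0.043, 0.07, 0.0, 0.0, 0.0]
[-0.013, -0.002, 0.004, 0.0, 0.0, 0.0]
```

jog_arm(
  steps=[
    [[-0.2,-0.036,0,0,0.001,0],[-0.2,-0.036,0,0,0,0],[-0.085,-0.015,0.05,0,0,0],[0,0,0.08,0,0,0],[0,0,0,0,0,0],[0,0,0,0,0,0],[0,0,0,0,0,0],[0,0,0,0,0,0],[0,0,0,0,0,0],[0,0,0,0,0,0]],
  ],
)

```text
time_s: 18.6
tool_pos: [0.6169, 0.1226, 0.1229]
tool_rot: [-0.0, -0.095, 0.995, 0.0]
force: [0.0, -0.5, -0.9]
width: 0.0304
```

```bash
python3 go.py 0.616 0.124 0.06 100.8;  python3 wb.py stand .616 .124 .008 45 b
```

```text
t 18.60 pos [0.6169 0.1226 0.1229] phi 101.0->100.8 q6 -1.83 w 0.0304 F [ 0.  -0.5 -0.9]
[0.002, 0.006, 0.25, 0.0, -0.0, 0.001]
[0.001, 0.002, 0.065, 0.0, -0.0, -0.0]
stand pred [256.2482 191.7101] found [256.1803 190.5134] hull [0.6149 0.1237] rect [0.6163 0.1241] [0.0581 0.0577] 10.6
```

View pics/wb_standb.png

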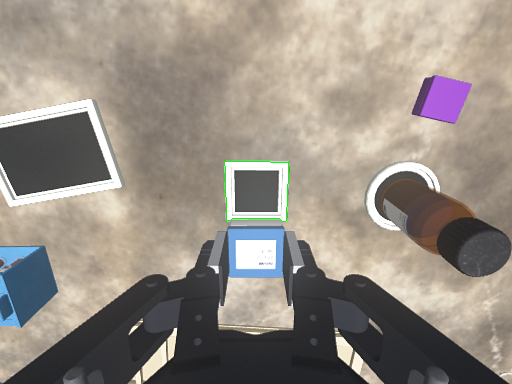

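The stand outline measures 58 × 58 mm at (.616,.124), square to the box. Lowering.

jog_arm(
  steps=[
    [[0.004,0.006,0.12,0,0,0],[0,0,0.15,0,0,0],[0,0,0.1,0,0,0],[0,0,0,0,0,0],[0,0,0,0,0,0],[0,0,0,0,0,0],[0,0,0,0,0,0],[0,0,0,0,0,0],[0,0,0,0,0,0],[0,0,0,0,0,0]],
  ],
)

```text
time_s: 19.65
tool_pos: [0.6204, 0.1257, 0.0556]
tool_rot: [0.007, -0.096, 0.995, 0.002]
force: [0.4, -0.6, 0.4]
width: 0.03
```

```bash
python3 go.py 0.616 0.124 0.0325 100.8
```

```text
t 19.65 pos [0.6204 0.1257 0.0556] phi 101.1->100.8 q6 -1.83 w 0.0300 F [ 0.4 -0.6  0.4]
[0.025, -0.005, 0.115, 0.001, 0.005, 0.001]
```

jog_arm(
  steps=[
    [[0.022,-0.004,0.02,0.001,0.005,0],[0,0,0.04,0,0,0],[0,0,0.03,0,0,0],[0,0,0.015,0,0,0],[0,0,0,0,0,0],[0,0,0,0,0,0],[0,0,0,0,0,0],[0,0,0,0,0,0],[0,0,0,0,0,0],[0,0,0,0,0,0]],
  ],
)

```text
time_s: 20.65
tool_pos: [0.6159, 0.1239, 0.0324]
tool_rot: [-0.001, -0.096, 0.995, -0.0]
force: [0.2, -0.1, -1.3]
width: 0.0303
```

```bash
python3 go.py 0.616 0.124 0.0325 100.8
```

```text
t 20.65 pos [0.6159 0.1239 0.0324] phi 101.1->100.8 q6 -1.83 w 0.0303 F [ 0.2 -0.1 -1.3]
[-0.001, 0.0, -0.0, -0.0, -0.001, 0.001]
```

jog_arm(
  steps=[
    [[0,0,0,0,0,0],[0,0,0,0,0,0],[0,0,0,0,0,0],[0,0,0,0,0,0],[0,0,0,0,0,0],[0,0,-0.05,0,0,0],[0,0,-0.15,0,0,0],[0,0,-0.2,0,0,0],[0,0,-0.2,0,0,0],[0,0,0,0,0,0]],
  ],
  fingers=100,
)

```text
time_s: 21.65
tool_pos: [0.6164, 0.1237, 0.1587]
tool_rot: [-0.001, -0.097, 0.995, -0.001]
force: [0.6, 0.4, 0.2]
width: 0.0851
```

```bash
python3 wb.py box .616 .124 .020 30 c; python3 go.py 0.433 0.113 0.15 8.6
```

```text
box pred [255.3249 184.8249] found [255.2763 181.9997] hull [0.6131 0.1234] rect [0.6122 0.1235] [0.0546 0.0549] 9.3
t 21.70 pos [0.6147 0.1233 0.1559] phi 101.0->188.6 q6 -1.83 w 0.0857 F [-0.9 -0.  -0.3]
[0.247, 0.034, 0.01, 0.0, -0.0, -0.047]
[0.24, 0.07, 0.01, 0.0, -0.0, -0.047]
[0.227, 0.104, 0.01, 0.0, -0.0, -0.047]
[0.134, 0.088, 0.006, 0.0, -0.0, -0.047]
[0.0, 0.0, 0.0, 0.0, -0.0, -0.047]
[0.0, 0.0, 0.0, 0.0, -0.0, -0.047]
[0.0, 0.0, 0.0, 0.001, -0.0, -0.047]
[0.0, 0.0, 0.0, 0.0, -0.0, -0.047]
[0.0, 0.0, 0.0, 0.001, -0.001, -0.047]
[0.0, 0.0, 0.0, 0.0, -0.0, -0.047]
[0.0, 0.0, 0.0, 0.0, -0.001, -0.016]
```

jog_arm(
  steps=[
    [[0.24,0.034,0,0,0,-0.047],[0.24,0.07,0,0,0,-0.047],[0.22,0.104,0,0,0,-0.047],[0.13,0.088,0,0,0,-0.047],[0,0,0,0,0,-0.047],[0,0,0,0,0,-0.047],[0,0,0,0,0,-0.047],[0,0,0,0,0,-0.047],[0,0,0,0,0,-0.047],[0,0,0,0,0,-0.047]],
  ],
)

```text
time_s: 22.7
tool_pos: [0.4234, 0.1088, 0.1507]
tool_rot: [0.01, 0.75, -0.661, -0.005]
force: [-0.2, 0.4, -0.2]
width: 0.0855
```

```bash
python3 wb.py marker .432 .112 .0075 90 a; python3 go.py 0.433 0.113 0.10 8.6
```

```text
marker pred [244.4037 186.2734] found [242.7315 179.9286] hull [0.4344 0.1055] rect [0.4331 0.1137] [0.014  0.1199] 9.8
t 22.75 pos [0.4232 0.1088 0.1506] phi -172.6->-171.4 q6 -0.49 w 0.0851 F [-0.4  0.2  0.3]
[-0.016, -0.055, 0.243, 0.007, -0.002, -0.007]
[-0.0, -0.001, 0.009, -0.0, -0.0, 0.0]
```

View pics/wb_markera.png

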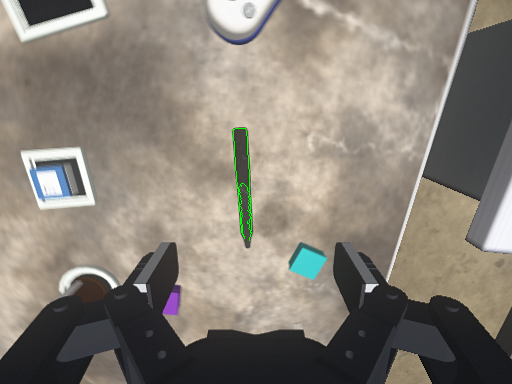

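The marker runs from (240,127) to its tip at (248,247), and the turquoise box is at (308,262). Working out the middle and the finger clearance. The cover box sits inside its stand at (50,180).

```bash
python3 - <<'E'
from seg import *
l=np.load('last.npz');m=dict(camera_matrix=l['K'],world_to_cam=l['T'])
a,b=plane(m,(240,127.5),.0075),plane(m,(248,247),.0075);d=b-a
print(a,b,(a+b)/2,np.linalg.norm(d),np.degrees(np.arctan2(d[1],d[0])))
print('turq',plane(m,(308,262),.016),plane(camera_model('top'),(194,239),.016),'boxtop',plane(m,(49,182),.02),'stand',plane(m,(58,179),.008))
T=np.load('top.npy');mt=camera_model('top');print('top-only',[plane(mt,u,.0075)[:2] for u in ((200,216.5),(242.5,210.5))])
E
python3 go.py 0.434 0.11 0.06 9.5
```

```text
[0.4427 0.0542 0.0075] [0.4203 0.1809 0.0075] [0.4315 0.1176 0.0075] 0.12868361895150987 100.04601506710677
turq [0.3536 0.1871 0.016 ] [0.3528 0.1872 0.016 ] boxtop [0.6175 0.1259 0.02  ] stand [0.617  0.1262 0.008 ]
top-only [array([0.4187, 0.174 ]), array([0.4385, 0.0518])]
t 22.75 pos [0.4232 0.1088 0.1506] phi -172.6->-170.5 q6 -0.49 w 0.0851 F [-0.4  0.2  0.3]
[-0.001, -0.035, 0.248, 0.007, -0.002, -0.012]
[0.001, -0.024, 0.204, -0.0, 0.0, 0.0]
```

jog_arm(
  steps=[
    [[-0.037,-0.045,0.05,0.007,-0.002,-0.014],[0,0,0.2,0,0,0],[0,0,0.2,0,0,0],[0,0,0.05,0,0,0],[0,0,0,0,0,0],[0,0,0,0,0,0],[0,0,0,0,0,0],[0,0,0,0,0,0],[0,0,0,0,0,0],[0,0,0,0,0,0]],
  ],
)

```text
time_s: 23.75
tool_pos: [0.4329, 0.1184, 0.0502]
tool_rot: [-0.004, 0.761, -0.649, 0.001]
force: [-0.3, 0.1, -0.6]
width: 0.0854
```

```bash
python3 go.py 0.4315 0.1175 0.0285 10; python3 wb.py marker .4315 .1175 .0075 100 b
```

```text
t 23.75 pos [0.4329 0.1184 0.0502] phi -170.9->-170.0 q6 -0.47 w 0.0854 F [-0.3  0.1 -0.6]
[0.004, 0.009, 0.108, -0.003, 0.001, -0.005]
marker pred [259.4266 225.8014] found [258.0987 208.1757] hull [0.4344 0.1052] rect [0.4325 0.1183] [0.0146 0.13  ] 9.1
```

Close up, the marker centre reads (.4325,.1183), 130 mm long, so it agrees. Down and close.

jog_arm(
  steps=[
    [[0,0.004,0.04,-0.003,0.001,-0.003],[0,0,0.04,0,0,0],[0,0,0.02,0,0,0],[0,0,0.005,0,0,0],[0,0,0,0,0,0],[0,0,0,0,0,0],[0,0,0,0,0,0],[0,0,0,0,0,0],[0,0,0,0,0,0],[0,0,0,0,0,0]],
  ],
)

```text
time_s: 24.8
tool_pos: [0.4323, 0.1184, 0.0274]
tool_rot: [0.001, 0.764, -0.645, -0.001]
force: [0.3, -0.5, 0.7]
width: 0.086
```

jog_arm(
  steps=[
    [[0,0,0,0,0,0],[0,0,0,0,0,0],[0,0,0,0,0,0],[0,0,0,0,0,0],[0,0,0,0,0,0],[0,0,0,0,0,0],[0,0,0,0,0,0],[0,0,0,0,0,0],[0,0,0,0,0,0],[0,0,0,0,0,0]],
  ],
  fingers=0,
  grip_force=30,
)

```text
time_s: 25.8
tool_pos: [0.4325, 0.1185, 0.0278]
tool_rot: [0.0, 0.764, -0.645, -0.001]
force: [-0.1, -0.2, 0.6]
width: 0.0107
```

```bash
python3 go.py 0.55 -0.1 0.14 103.3; python3 wb.py marker .4325 .1183 .0075 100 c
```

```text
t 25.80 pos [0.4325 0.1185 0.0278] phi -170.3->-256.7 q6 -0.46 w 0.0107 F [-0.1 -0.2  0.6]
[0.216, -0.072, -0.103, 0.0, -0.0, 0.047]
[0.203, -0.103, -0.103, 0.0, -0.0, 0.047]
[0.185, -0.132, -0.103, 0.0, -0.0, 0.047]
[0.164, -0.158, -0.103, 0.0, -0.0, 0.047]
[0.139, -0.18, -0.103, 0.0, -0.0, 0.047]
[0.049, -0.09, -0.047, 0.0, -0.0, 0.047]
[0.0, 0.0, 0.0, 0.0, -0.0, 0.047]
[0.0, 0.0, 0.0, 0.0, -0.0, 0.047]
[0.0, 0.0, 0.0, 0.0, -0.0, 0.047]
[0.0, -0.0, 0.0, 0.0, -0.0, 0.047]
[0.0, -0.0, 0.0, 0.0, -0.0, 0.01]
marker pred [256.7797 243.2389] found [255.8815 257.3718] hull [0.4314 0.1278] rect [0.4382 0.1354] [0.1015 0.1263] 40.6
```

jog_arm(
  steps=[
    [[0,0,-0.15,0,0,0],[0,0,-0.2,0,0,0],[0.1,-0.04,-0.2,0,0,0.047],[0.2,-0.1,0,0,0,0.047],[0.18,-0.13,0,0,0,0.047],[0.16,-0.15,0,0,0,0.047],[0.13,-0.18,0,0,0,0.047],[0,0,0,0,0,0.047],[0,0,0,0,0,0.047],[0,0,0,0,0,0.047]],
  ],
)

```text
time_s: 26.85
tool_pos: [0.5309, -0.065, 0.1422]
tool_rot: [-0.0, -0.266, 0.964, -0.001]
force: [-0.1, 0.1, -0.5]
width: 0.0102
```

```bash
python3 go.py 0.58 -0.218 0.14 103.3
```

```text
t 26.85 pos [ 0.5309 -0.065   0.1422] phi 120.8->103.3 q6 -1.22 w 0.0102 F [-0.1  0.1 -0.5]
[0.056, -0.244, 0.004, -0.0, -0.0, 0.047]
[0.02, -0.249, 0.004, -0.001, -0.0, 0.047]
[-0.017, -0.249, 0.003, 0.0, -0.0, 0.003]
[-0.004, -0.054, 0.001, 0.0, -0.0, 0.0]
```

jog_arm(
  steps=[
    [[0.056,-0.2,0,0,0,0.047],[0.02,-0.2,0,0,0,0.047],[-0.015,-0.2,0,0,0,0.003],[-0.015,-0.2,0,0,0,0],[0,0,0,0,0,0],[0,0,0,0,0,0],[0,0,0,0,0,0],[0,0,0,0,0,0],[0,0,0,0,0,0],[0,0,0,0,0,0]],
  ],
)

```text
time_s: 27.85
tool_pos: [0.5765, -0.222, 0.1394]
tool_rot: [-0.003, -0.113, 0.994, 0.0]
force: [-0.5, 0.0, 0.1]
width: 0.0097
```

```bash
python3 go.py 0.597 -0.219 0.08 103.3;  python3 wb.py stand .597 -.219 .008 75 d
```

```text
t 27.85 pos [ 0.5765 -0.222   0.1394] phi 103.0->103.3 q6 -1.24 w 0.0097 F [-0.5  0.   0.1]
[-0.083, -0.007, 0.236, 0.0, -0.002, -0.001]
[-0.022, -0.002, 0.061, 0.0, 0.0, -0.0]
stand pred [252.9322 207.2578] found [236.434  192.3043] hull [ 0.5853 -0.2383] rect [ 0.5904 -0.2374] [0.0829 0.0085] 11.5
```

View pics/wb_standd.png

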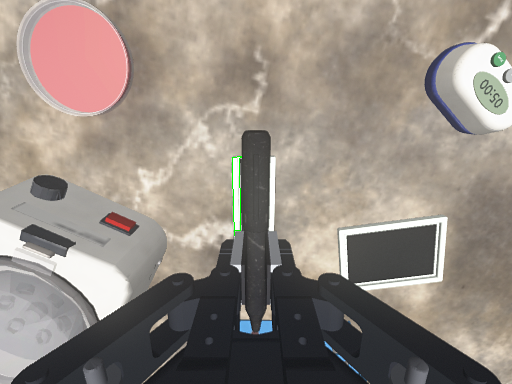

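The marker lies along the rest, whose lips show at columns 236 and 272 with the near end at row 155. The hot plate is close at left, so I'll open the fingers only part way here.

```bash
python3 - <<'E'
from seg import *
l=np.load('last.npz');m=dict(camera_matrix=l['K'],world_to_cam=l['T'])
e=plane(m,(254.5,155.5),.008);t=np.radians(13.3);print('near end',e,'centre',e+.055*np.array([np.cos(t),np.sin(t),0]),'edges',plane(m,(232.5,190),.008),plane(m,(275.5,190),.008))
print('hotplate corner', [plane(m,(163,238),z)[:2] for z in (.03,.07)], [plane(camera_model('top'),(370,145),z)[:2] for z in (.03,.07)])
E
python3 go.py 0.598 -0.2185 0.05 103.3
```

```text
near end [ 0.5457 -0.2292  0.008 ] centre [ 0.5992 -0.2165  0.008 ] edges [ 0.5838 -0.2426  0.008 ] [ 0.5743 -0.2015  0.008 ]
hotplate corner [array([ 0.6382, -0.2971]), array([ 0.6142, -0.2871])] [array([ 0.6342, -0.3139]), array([ 0.6229, -0.3056])]
t 27.90 pos [ 0.5766 -0.2221  0.1395] phi 103.0->103.3 q6 -1.24 w 0.0104 F [-0.3  0.1  0.7]
[-0.06, -0.004, 0.243, 0.0, -0.002, -0.002]
[-0.05, -0.003, 0.204, 0.0, 0.0, 0.0]
```

jog_arm(
  steps=[
    [[-0.115,0,0.02,0,-0.002,-0.002],[0,0,0.15,0,0,0],[0,0,0.15,0,0,0],[0,0,0.1,0,0,0],[0,0,0,0,0,0],[0,0,0,0,0,0],[0,0,0,0,0,0],[0,0,0,0,0,0],[0,0,0,0,0,0],[0,0,0,0,0,0]],
  ],
)

```text
time_s: 28.9
tool_pos: [0.6047, -0.2145, 0.061]
tool_rot: [0.007, -0.119, 0.993, -0.002]
force: [-0.1, -1.0, 0.0]
width: 0.0103
```

```bash
python3 go.py 0.599 -0.2172 0.0325 103.3
```

```text
t 28.90 pos [ 0.6047 -0.2145  0.061 ] phi 103.7->103.3 q6 -1.24 w 0.0103 F [-0.1 -1.   0. ]
[0.033, -0.005, 0.142, -0.002, 0.004, 0.002]
```

jog_arm(
  steps=[
    [[0.03,-0.005,0.02,-0.002,0.004,0.002],[0,0,0.06,0,0,0],[0,0,0.04,0,0,0],[0,0,0.01,0,0,0],[0,0,0,0,0,0],[0,0,0,0,0,0],[0,0,0,0,0,0],[0,0,0,0,0,0],[0,0,0,0,0,0],[0,0,0,0,0,0]],
  ],
)

```text
time_s: 29.9
tool_pos: [0.5988, -0.2173, 0.033]
tool_rot: [0.0, -0.116, 0.993, 0.001]
force: [0.2, 0.1, -0.0]
width: 0.0104
```

```bash
python3 go.py 0.599 -0.2172 0.032 103.3
```

```text
t 29.90 pos [ 0.5988 -0.2173  0.033 ] phi 103.3->103.3 q6 -1.24 w 0.0104 F [ 0.2  0.1 -0. ]
[-0.001, 0.0, 0.005, 0.001, 0.0, 0.0]
```

jog_arm(
  steps=[
    [[0,0,0.004,0,0,0],[0,0,0,0,0,0],[0,0,0,0,0,0],[0,0,0,0,0,0],[0,0,0,0,0,0],[0,0,-0.05,0,0,0],[0,0,-0.15,0,0,0],[0,0,-0.2,0,0,0],[0,0,-0.2,0,0,0],[0,0,0,0,0,0]],
  ],
  fingers=45,
)

```text
time_s: 30.9
tool_pos: [0.5989, -0.218, 0.1585]
tool_rot: [-0.0, -0.116, 0.993, 0.0]
force: [-0.1, -0.2, 0.7]
width: 0.0383
```

```bash
python3 go.py 0.44 -0.053 0.17 150; python3 - <<'E'
from seg import *
im,m,s=wrist();np.savez('mk',im=im,K=m['camera_matrix'],T=m['world_to_cam'])
c=blob(im,proj(m,(.6,-.217,.012)),80,lambda H,S,V:V<80);w=np.array([plane(m,q,.0115)[:2] for q in c[:,0]],np.float32);print(cv2.minAreaRect(w))
E
```

```text
t 30.90 pos [ 0.5989 -0.218   0.1585] phi 103.4->150.0 q6 -1.24 w 0.0383 F [-0.1 -0.2  0.7]
[0.127, 0.215, -0.012, 0.0, -0.0, -0.047]
[0.094, 0.231, -0.012, 0.0, -0.0, -0.047]
[0.059, 0.243, -0.013, 0.0, -0.0, -0.047]
[0.022, 0.249, -0.012, 0.0, -0.0, -0.047]
[-0.008, 0.146, -0.007, 0.0, -0.0, -0.047]
[0.0, -0.0, -0.0, 0.0, -0.0, -0.024]
((0.5978094935417175, -0.21847425401210785), (0.12813690304756165, 0.023762833327054977), 12.884084701538086)
```

Marker lies in the rest: 128 mm long at 12.9°, centre within 2 mm. On to the timer.

jog_arm(
  steps=[
    [[0.127,0.21,0,0,0,-0.047],[0.094,0.23,0,0,0,-0.047],[0.059,0.24,0,0,0,-0.047],[0.022,0.245,0,0,0,-0.047],[-0.008,0.15,0,0,0,-0.047],[0,0,0,0,0,-0.024],[0,0,0,0,0,0],[0,0,0,0,0,0],[0,0,0,0,0,0],[0,0,0,0,0,0]],
  ],
  fingers=100,
)

```text
time_s: 31.95
tool_pos: [0.4292, -0.0528, 0.1518]
tool_rot: [-0.005, -0.507, 0.862, 0.004]
force: [-1.3, -0.4, 0.2]
width: 0.0853
```

```bash
python3 wb.py timer .441 -.055 .034 70 a; python3 go.py 0.44 -0.055 0.10 150
```

```text
timer pred [241.6735 195.4537] found [248.3182 210.273 ] hull [ 0.4429 -0.039 ] rect [ 0.4491 -0.0388] [0.0856 0.1134] 11.4
t 32.00 pos [ 0.4292 -0.0528  0.1518] phi 151.0->150.0 q6 -0.75 w 0.0852 F [ 0.3 -0.2 -0.3]
[-0.017, -0.053, 0.244, 0.004, -0.002, 0.005]
[-0.001, -0.003, 0.014, 0.0, 0.0, 0.0]
```

View pics/wb_timera.png

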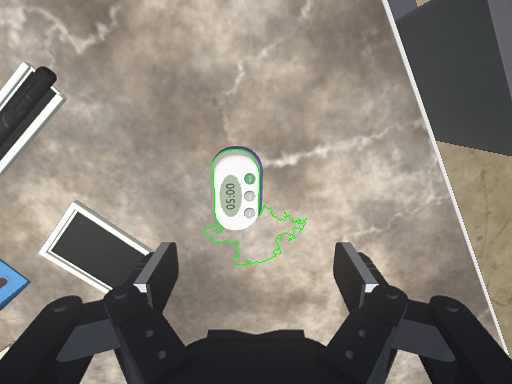

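The timer's white top spans columns 213–260 and rows 150–230, with its axis nearly upright in the image. The mask leaked into bright marble at the lower end, so I'll tighten it.

```bash
python3 - <<'E'
from seg import *
l=np.load('last.npz');m=dict(camera_matrix=l['K'],world_to_cam=l['T'])
im,_,_=wrist()
for th in (205,220,235):
    c=blob(im,(237,190),55,lambda H,S,V:(V>th)&(S<22))
    for z in (.03,): 
        w=np.array([plane(m,q,z)[:2] for q in c[:,0]],np.float32);print(th,cv2.boundingRect(c),cv2.minAreaRect(w))
u=(237,190);print(plane(m,u,.032),tri(m,u,camera_model('top'),(281.4,208.8)))
E
python3 go.py 0.44 -0.055 0.10 150
```

```text
205 (214, 155, 46, 75) ((0.4453214108943939, -0.05790381506085396), (0.07404746115207672, 0.04217031970620155), 59.416542053222656)
220 (214, 156, 45, 74) ((0.4457334280014038, -0.05762634798884392), (0.07289465516805649, 0.04168332740664482), 60.76715087890625)
235 (214, 157, 45, 73) ((0.4458548426628113, -0.057198867201805115), (0.0720437690615654, 0.040913574397563934), 60.32914733886719)
[ 0.4425 -0.0612  0.032 ] (array([ 0.4432, -0.0599,  0.027 ]), np.float64(0.0007365081939848033))
t 32.05 pos [ 0.4291 -0.0528  0.1518] phi 151.0->150.0 q6 -0.75 w 0.0853 F [-0.7  0.3  0.8]
[-0.017, -0.053, 0.244, 0.004, -0.002, 0.005]
[-0.001, -0.003, 0.014, 0.0, 0.0, 0.0]
```

jog_arm(
  steps=[
    [[-0.008,-0.078,0,0.004,-0.002,0.003],[0,0,0.15,0,0,0],[0,0,0.15,0,0,0],[0,0,0.12,0,0,0],[0,0,0,0,0,0],[0,0,0,0,0,0],[0,0,0,0,0,0],[0,0,0,0,0,0],[0,0,0,0,0,0],[0,0,0,0,0,0]],
  ],
)

```text
time_s: 33.05
tool_pos: [0.4553, -0.061, 0.0697]
tool_rot: [0.009, -0.501, 0.865, -0.004]
force: [-0.1, 0.1, -0.5]
width: 0.085
```

```bash
python3 go.py 0.4435 -0.059 0.032 150.3; python3 - <<'E'
from seg import *
im,m,_=wrist()
c=blob(im,proj(m,(.4435,-.059,.032)),90,lambda H,S,V:(V>215)&(S<22))
w=np.array([plane(m,q,.031)[:2] for q in c[:,0]],np.float32);print(cv2.boundingRect(c),cv2.minAreaRect(w))
E
```

```text
t 33.05 pos [ 0.4553 -0.061   0.0697] phi 150.2->150.3 q6 -0.75 w 0.0850 F [-0.1  0.1 -0.5]
[0.023, 0.059, 0.187, -0.005, 0.004, -0.001]
(240, 170, 66, 104) ((0.44528067111968994, -0.05828621983528137), (0.07353220134973526, 0.04106123372912407), 60.273170471191406)
```

jog_arm(
  steps=[
    [[0.015,0.05,0,-0.005,0.004,0],[0,0,0,0,0,0],[0,0,0.08,0,0,0],[0,0,0.06,0,0,0],[0,0,0.02,0,0,0],[0,0,0,0,0,0],[0,0,0,0,0,0],[0,0,0,0,0,0],[0,0,0,0,0,0],[0,0,0,0,0,0]],
  ],
)

```text
time_s: 34.1
tool_pos: [0.4454, -0.0576, 0.0394]
tool_rot: [0.001, -0.502, 0.865, -0.001]
force: [0.1, -0.4, -0.3]
width: 0.0855
```

```bash
python3 go.py 0.4445 -0.0585 0.031 150.3
```

```text
t 34.10 pos [ 0.4454 -0.0576  0.0394] phi 150.3->150.3 q6 -0.76 w 0.0855 F [ 0.1 -0.4 -0.3]
[0.006, 0.002, 0.042, -0.001, 0.0, -0.0]
```

jog_arm(
  steps=[
    [[0,0,0.02,0,0,0],[0,0,0.015,0,0,0],[0,0,0.01,0,0,0],[0,0,0,0,0,0],[0,0,0,0,0,0],[0,0,0,0,0,0],[0,0,0,0,0,0],[0,0,0,0,0,0],[0,0,0,0,0,0],[0,0,0,0,0,0]],
  ],
)

```text
time_s: 35.1
tool_pos: [0.4456, -0.0576, 0.0299]
tool_rot: [0.001, -0.502, 0.865, -0.001]
force: [-0.4, 0.3, -0.1]
width: 0.0854
```

jog_arm(
  steps=[
    [[0,0,0,0,0,0],[0,0,0,0,0,0],[0,0,0,0,0,0],[0,0,0,0,0,0],[0,0,0,0,0,0],[0,0,0,0,0,0],[0,0,0,0,0,0],[0,0,0,0,0,0],[0,0,0,0,0,0],[0,0,0,0,0,0]],
  ],
  fingers=0,
  grip_force=40,
)

```text
time_s: 36.1
tool_pos: [0.4464, -0.0577, 0.0311]
tool_rot: [0.002, -0.503, 0.864, -0.001]
force: [0.1, 0.1, 0.4]
width: 0.0466
```

```bash
python3 go.py 0.58 -0.064 0.13 200.9; python3 - <<'E'
from seg import *
im,m,_=wrist()
c=blob(im,proj(m,(.4445,-.058,.032)),110,lambda H,S,V:(V>215)&(S<22))
w=np.array([plane(m,q,.033)[:2] for q in c[:,0]],np.float32);print(cv2.boundingRect(c),cv2.minAreaRect(w))
E
```

```text
t 36.10 pos [ 0.4464 -0.0577  0.0311] phi 150.4->200.9 q6 -0.76 w 0.0466 F [0.1 0.1 0.4]
[-0.091, -0.18, -0.148, -0.0, -0.0, -0.047]
[-0.064, -0.191, -0.148, -0.0, -0.0, -0.047]
[-0.035, -0.199, -0.148, -0.0, -0.0, -0.047]
[-0.002, -0.065, -0.048, -0.0, -0.0, -0.047]
[0.0, -0.0, 0.0, -0.001, -0.0, -0.047]
[0.0, -0.0, 0.0, -0.0, -0.0, -0.046]
(218, 193, 84, 127) ((0.44393080472946167, -0.05867874249815941), (0.07339206337928772, 0.040820442140102386), 60.352561950683594)
```

The width of 47 mm means the grip is on the slightly narrower white upper part. I'll do a gentle trial lift and check.

jog_arm(
  steps=[
    [[0,0,0,0,0,0],[0,0,0,0,0,0],[0,0,-0.05,0,0,0],[0,0,-0.1,0,0,0],[0,0,-0.1,0,0,0],[0,0,-0.1,0,0,0],[0,0,0,0,0,0],[0,0,0,0,0,0],[0,0,0,0,0,0],[0,0,0,0,0,0]],
  ],
  grip_force=60,
)

```text
time_s: 37.15
tool_pos: [0.4437, -0.058, 0.1031]
tool_rot: [-0.0, -0.502, 0.865, -0.0]
force: [-0.6, -0.2, -0.7]
width: 0.0458
```

```bash
python3 go.py 0.58 -0.064 0.13 200.9; python3 - <<'E'
from seg import *
im,m,s=wrist();h=s['tool_pos'][2]-.031+.033
c=blob(im,proj(m,(.4445,-.058,h)),110,lambda H,S,V:(V>215)&(S<22))
w=np.array([plane(m,q,h)[:2] for q in c[:,0]],np.float32);print(cv2.boundingRect(c),cv2.minAreaRect(w))
E
```

```text
t 37.15 pos [ 0.4437 -0.058   0.1031] phi 150.3->200.9 q6 -0.75 w 0.0458 F [-0.6 -0.2 -0.7]
[-0.112, -0.218, -0.048, 0.0, -0.0, -0.047]
[-0.079, -0.232, -0.048, 0.0, -0.0, -0.047]
[-0.034, -0.189, -0.038, 0.0, -0.0, -0.047]
[-0.0, 0.0, -0.0, 0.0, -0.0, -0.047]
[-0.0, 0.0, -0.0, 0.0, -0.0, -0.047]
[-0.0, 0.0, -0.0, 0.0, -0.0, -0.046]
(218, 193, 83, 127) ((0.44119787216186523, -0.05903548374772072), (0.07322975248098373, 0.040511541068553925), 60.29753112792969)
```

Firm: the view of the timer in the hand is unchanged. To the oblong stand, stopping 50 mm short for a look.

```bash
python3 go.py 0.60 -0.017 0.14 200.9
```

```text
t 37.20 pos [ 0.4437 -0.058   0.103 ] phi 150.3->200.9 q6 -0.75 w 0.0462 F [-0.5 -0.5 -1.5]
[-0.171, -0.174, -0.056, 0.0, -0.0, -0.047]
[-0.143, -0.197, -0.056, 0.0, -0.0, -0.047]
[-0.112, -0.216, -0.056, 0.0, -0.0, -0.047]
[-0.025, -0.073, -0.017, 0.0, -0.0, -0.047]
[-0.0, -0.0, -0.0, 0.0, -0.0, -0.047]
[-0.0, -0.0, -0.0, 0.0, -0.0, -0.046]
```

jog_arm(
  steps=[
    [[-0.15,-0.15,-0.06,0,0,-0.047],[-0.13,-0.18,-0.06,0,0,-0.047],[-0.1,-0.2,-0.06,0,0,-0.047],[-0.05,-0.13,0,0,0,-0.047],[0,0,0,0,0,-0.047],[0,0,0,0,0,-0.046],[0,0,0,0,0,0],[0,0,0,0,0,0],[0,0,0,0,0,0],[0,0,0,0,0,0]],
  ],
)

```text
time_s: 38.2
tool_pos: [0.5965, -0.0162, 0.1277]
tool_rot: [0.008, 0.827, -0.562, -0.008]
force: [1.4, -0.1, -0.6]
width: 0.046
```

```bash
sed -i "s/'stand':lambda H,S,V:(V>215)&(S<30)/'stand':lambda H,S,V:(V>225)\&(S<22)/" wb.py; python3 wb.py inlay .617 -.063 .004 70 e; python3 wb.py stand .617 -.063 .008 85 e;python3 go.py 0.617 -0.063 0.14 200.9
```

```text
inlay pred [251.0641 134.4053] found [248.8294 128.7456] hull [ 0.6206 -0.0669] rect [ 0.6183 -0.0623] [0.0601 0.0919] 21.1
stand pred [251.114  134.9541] found [248.9887 126.3727] hull [ 0.6214 -0.0692] rect [ 0.6183 -0.0631] [0.0775 0.1085] 21.2
t 38.30 pos [ 0.5966 -0.0162  0.1279] phi -158.4->-159.1 q6 0.13 w 0.0456 F [ 0.6 -0.2 -2.1]
[0.243, -0.007, -0.059, 0.007, 0.001, 0.004]
[0.012, -0.0, -0.003, 0.0, 0.0, -0.0]
```

View pics/wb_stande.png

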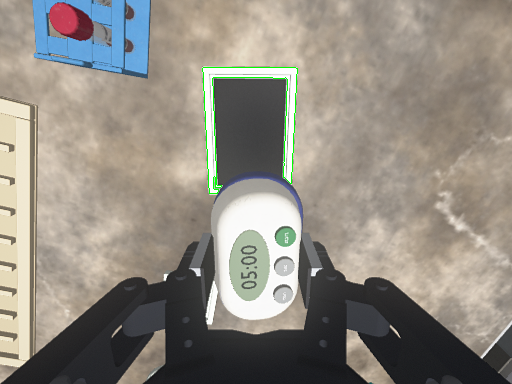

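Stand found at (.618,−.063), 77.5 × 108.5 mm at 21°, so it agrees with the text. The timer is held aligned. Moving over and lowering.

jog_arm(
  steps=[
    [[0.12,-0.013,0,0.007,0.001,0.004],[0.127,-0.012,0,0,0,0],[0,0,0.1,0,0,0],[0,0,0.1,0,0,0],[0,0,0.08,0,0,0],[0,0,0,0,0,0],[0,0,0,0,0,0],[0,0,0,0,0,0],[0,0,0,0,0,0],[0,0,0,0,0,0]],
  ],
)

```text
time_s: 39.3
tool_pos: [0.6226, -0.062, 0.0759]
tool_rot: [-0.003, 0.822, -0.569, 0.004]
force: [-0.3, 0.2, -1.1]
width: 0.0459
```

```bash
python3 go.py 0.619 -0.0605 0.036 201
```

```text
t 39.30 pos [ 0.6226 -0.062   0.0759] phi -159.3->-159.0 q6 0.20 w 0.0459 F [-0.3  0.2 -1.1]
[-0.014, 0.016, 0.199, -0.003, -0.001, -0.002]
```

jog_arm(
  steps=[
    [[-0.014,0.016,0.03,-0.003,-0.001,-0.002],[0,0,0.08,0,0,0],[0,0,0.06,0,0,0],[0,0,0.01,0,0,0],[0,0,0,0,0,0],[0,0,0,0,0,0],[0,0,0,0,0,0],[0,0,0,0,0,0],[0,0,0,0,0,0],[0,0,0,0,0,0]],
  ],
)

```text
time_s: 40.3
tool_pos: [0.62, -0.0597, 0.0413]
tool_rot: [-0.002, 0.825, -0.565, 0.001]
force: [-0.0, -0.2, -0.1]
width: 0.046
```

```bash
python3 go.py 0.619 -0.0605 0.035 201
```

```text
t 40.30 pos [ 0.62   -0.0597  0.0413] phi -158.9->-159.0 q6 0.21 w 0.0460 F [-0.  -0.2 -0.1]
[0.002, 0.006, 0.032, -0.001, -0.0, 0.001]
```

jog_arm(
  steps=[
    [[0.002,0.006,0.015,0,0,0],[0,0,0.01,0,0,0],[0,0,0.008,0,0,0],[0,0,0,0,0,0],[0,0,0,0,0,0],[0,0,0,0,0,0],[0,0,0,0,0,0],[0,0,0,0,0,0],[0,0,0,0,0,0],[0,0,0,0,0,0]],
  ],
)

```text
time_s: 41.3
tool_pos: [0.6194, -0.0605, 0.0354]
tool_rot: [-0.002, 0.825, -0.565, 0.002]
force: [-0.6, 0.2, 0.8]
width: 0.0463
```

```bash
python3 go.py 0.619 -0.0605 0.035 201
```

```text
t 41.30 pos [ 0.6194 -0.0605  0.0354] phi -158.8->-159.0 q6 0.21 w 0.0463 F [-0.6  0.2  0.8]
[-0.001, 0.002, 0.002, -0.002, -0.0, 0.001]
```

jog_arm(
  steps=[
    [[0,0,0,0,0,0],[0,0,0,0,0,0],[0,0,0,0,0,0],[0,0,0,0,0,0],[0,0,-0.05,0,0,0],[0,0,-0.15,0,0,0],[0,0,-0.2,0,0,0],[0,0,-0.2,0,0,0],[0,0,-0.2,0,0,0],[0,0,0,0,0,0]],
  ],
  fingers=82,
)

```text
time_s: 42.3
tool_pos: [0.6188, -0.0613, 0.2039]
tool_rot: [-0.001, 0.825, -0.565, 0.002]
force: [1.3, -0.2, 0.2]
width: 0.0703
```

```bash
python3 go.py 0.38 -0.35 0.25 150
```

```text
t 42.30 pos [ 0.6188 -0.0613  0.2039] phi -158.8->-210.0 q6 0.21 w 0.0703 F [ 1.3 -0.2  0.2]
[0.121, 0.216, -0.031, -0.0, -0.0, 0.047]
[0.152, 0.196, -0.031, -0.0, 0.0, 0.047]
[0.179, 0.172, -0.031, -0.0, 0.0, 0.047]
[0.202, 0.144, -0.031, -0.001, 0.0, 0.047]
[0.221, 0.112, -0.031, -0.0, 0.0, 0.047]
[0.235, 0.079, -0.031, -0.001, 0.0, 0.047]
[0.244, 0.043, -0.031, 0.0, 0.0, 0.002]
[0.136, 0.023, -0.018, 0.0, 0.0, 0.0]
```

```bash
python3 - <<'E'
from seg import *
im,m,_=wrist();save('fin_w',im)
u0=proj(m,(.618,-.063,.035))
c=blob(im,u0,28,lambda H,S,V:(V>215)&(S<22));w=np.array([plane(m,q,.035)[:2] for q in c[:,0]],np.float32);print(u0,cv2.boundingRect(c),cv2.minAreaRect(w))
E
```

```text
[258.3149 176.0961] (239, 148, 38, 57) ((0.6184349656105042, -0.061817970126867294), (0.04113904386758804, 0.06414878368377686), 20.08020782470703)
```

jog_arm(
  steps=[
    [[0.12,0.21,-0.03,0,0,0.047],[0.15,0.19,-0.03,0,0,0.047],[0.18,0.17,-0.03,0,0,0.047],[0.2,0.14,-0.03,0,0,0.047],[0.22,0.11,-0.03,0,0,0.047],[0.23,0.08,-0.03,0,0,0.047],[0.24,0.04,0,0,0,0],[0.14,0.02,0,0,0,0],[0,0,0,0,0,0],[0,0,0,0,0,0]],
  ],
)

```text
time_s: 43.35
tool_pos: [0.3689, -0.3485, 0.2321]
tool_rot: [-0.003, -0.492, 0.871, 0.005]
force: [-0.0, 0.3, 0.9]
width: 0.0696
```

```bash
python3 go.py 0.25 -0.5 0.25 150; python3 - <<'E'
from seg import *
mt,ms=camera_model('top'),camera_model('scene');T=read_camera('top');S=read_camera('scene');np.save('topf',T);np.save('scenef',S);save('topf',T,1.5);save('scenef',S,1.5)
def rep(n,im,m,a,r,f,z):
    try:
        c=blob(im,a,r,f);w=np.array([plane(m,q,z)[:2] for q in c[:,0]],np.float32);cc,sz,an=cv2.minAreaRect(w);print(n,cen(c).round(1),plane(m,cen(c),z)[:2],'rect',np.array(cc),np.array(sz),round(an,1));return cen(c)
    except Exception as e: print(n,'none')
lid=lambda H,S,V:(H>95)&(H<125)&(S>90)
redm=lambda H,S,V:((H<8)|(H>172))&(S>140);pet=lambda H,S,V:((H<10)|(H>170))&(S>90)
for nm,im,m in(('top',T,mt),('scene',S,ms)):
    print(nm)
    rep('timer',im,m,proj(m,(.617,-.064,.039)),16,lambda H,S,V:(V>150)&(S<45),.038)
    rep('box',im,m,proj(m,(.615,.123,.02)),8,lid,.02)
    rep('cap',im,m,proj(m,(.594,.256,.103)),9,lambda H,S,V:V<62,.103)
    rep('marker',im,m,proj(m,(.598,-.219,.0115)),28,lambda H,S,V:V<60,.0115)
    rep('red',im,m,(126,190) if nm=='top' else (159,253),20,redm,.008)
    rep('petri',im,m,(398,193) if nm=='top' else (326,156),20,pet,.015)
E
```

```text
t 43.35 pos [ 0.3689 -0.3485  0.2321] phi 148.9->150.0 q6 -0.11 w 0.0696 F [-0.   0.3  0.9]
[0.247, 0.031, -0.023, 0.004, -0.0, -0.006]
[0.246, 0.035, -0.023, -0.0, -0.0, 0.0]
[0.246, 0.035, -0.023, -0.0, -0.0, 0.0]
[0.215, 0.031, -0.02, -0.0, -0.0, 0.0]
top
timer [282.7 147.2] [ 0.6208 -0.061 ] rect [ 0.62   -0.0635] [0.0523 0.0816] 21.1
box [219.4 151.6] [0.6093 0.1236] rect [0.6112 0.1218] [0.0243 0.0293] 1.9
cap [169.9 149.6] [0.5907 0.2518] rect [0.591  0.2517] [0.0313 0.0337] 1.0
marker [335.8 155.9] [ 0.6048 -0.2175] rect [ 0.595 -0.206] [0.0495 0.1109] 65.5
red [123.9 188.9] [0.4952 0.3995] rect [0.4942 0.3965] [0.0705 0.0352] 54.8
petri none
scene
timer [241.3 175.7] [ 0.6083 -0.039 ] rect [ 0.6101 -0.0378] [0.0201 0.0438] 85.3
box [207.8 199.1] [0.6047 0.1199] rect [0.6041 0.1209] [0.0061 0.0233] 16.9
cap [173.9 208. ] [0.5828 0.2616] rect [0.5842 0.26  ] [0.0344 0.052 ] 69.8
marker [279.2 162.2] [ 0.5921 -0.217 ] rect [ 0.5961 -0.2161] [0.1269 0.0228] 12.8
red [158.7 252.8] [0.5215 0.3757] rect [0.5214 0.3749] [0.0361 0.1102] 80.4
petri none
```

jog_arm(
  steps=[
    [[0.24,0.03,-0.03,0,0,0],[0.24,0.03,-0.03,0,0,0],[0.24,0.03,-0.02,0,0,0],[0.2,0.03,0,0,0,0],[0,0,0,0,0,0],[0,0,0,0,0,0],[0,0,0,0,0,0],[0,0,0,0,0,0],[0,0,0,0,0,0],[0,0,0,0,0,0]],
  ],
)

```text
time_s: 44.45
tool_pos: [0.2634, -0.4918, 0.2472]
tool_rot: [-0.003, -0.503, 0.864, 0.006]
force: [0.0, 0.1, 0.2]
width: 0.0701
```

```bash
python3 - <<'E'
from seg import *
mt,ms=camera_model('top'),camera_model('scene');T=read_camera('top');S=read_camera('scene')
def b(im,a,r,f):
    try: return cen(blob(im,a,r,f))
    except Exception: return None
pet=lambda H,S,V:((H<10)|(H>170))&(S>90)
print('petri',b(T,(398,193),20,pet),'was 397.1 193.5;',b(S,(326,156),20,pet),'was 325.1 156.3')
# heights from two views: cap (dark, top part), timer white top, box label
w=lambda H,S,V:(V>150)&(S<45)
for n,p,r,f in(('timer',(.617,-.064,.039),13,w),('boxlabel',(.614,.122,.02),5,w),('cap',(.5915,.2535,.103),6,lambda H,S,V:V<58)):
    u,v=b(T,proj(mt,p),r,f),b(S,proj(ms,p),r,f)
    if u is not None and v is not None: print(n,u,v,tri(mt,u,ms,v))
    else: print(n,u,v)
# marker vs. its own start-relative rest angle/centre from wrist after release
l=np.load('mk.npz');m=dict(camera_matrix=l['K'],world_to_cam=l['T'])
c=blob(l['im'],proj(m,(.6,-.217,.008)),90,lambda H,S,V:(V>225)&(S<22));print('a lip',cv2.minAreaRect(np.array([plane(m,q,.008)[:2] for q in c[:,0]],np.float32)))
s=bot.get_state();print(s['time_s'],s['tool_pos'],s['width'])
E
```

```text
petri [397.2646 193.509 ] was 397.1 193.5; [318.8788 155.2273] was 325.1 156.3
timer [282.9077 147.7232] [241.1905 175.6883] (array([ 0.6324, -0.0597,  0.0016]), np.float64(0.00831488254603233))
boxlabel [219.6933 149.9467] [205.5 197.5] (array([0.6139, 0.1229, 0.0228]), np.float64(0.0011666916457432892))
cap [169.5932 149.2561] [173.8594 206.5026] (array([0.5948, 0.2554, 0.0938]), np.float64(0.0018800331542683925))
a lip ((0.6023537516593933, -0.2298540621995926), (0.10848607867956161, 0.016615068539977074), 13.30920696258545)
44.55 [ 0.2632 -0.492   0.2472] 0.07001446843821398
```

One check to tighten: the timer mask was clipped, so I'll compare timer and stand in the saved wrist picture.

```bash
python3 - <<'E'
from seg import *
im=cv2.imread('pics/fin_w.png')[:,:,::-1].copy();c=camera_model('wrist')
A=np.eye(4);A[:3,:3]=Rot.from_quat([.825,-.565,.002,-.001]).as_matrix();A[:3,3]=[.6188,-.0613,.2039]
m=dict(camera_matrix=c['camera_matrix'],world_to_cam=np.linalg.inv(A@c['mount']))
h=cv2.cvtColor(im,cv2.COLOR_RGB2HSV);k=((h[...,2]>215)&(h[...,1]<24)).astype(np.uint8)
u0=proj(m,(.618,-.063,.02))
for q in cv2.findContours(k,cv2.RETR_CCOMP,cv2.CHAIN_APPROX_NONE)[0]:
    if cv2.contourArea(q)>300 and np.hypot(*(cen(q)-u0))<30:
        for z in(.008,.036): print(cv2.boundingRect(q),z,cv2.minAreaRect(np.array([plane(m,p,z)[:2] for p in q[:,0]],np.float32)))
E
```

```text
(225, 124, 68, 90) 0.008 ((0.6165305972099304, -0.06217142194509506), (0.07768677175045013, 0.10967060923576355), 21.16131591796875)
(225, 124, 68, 90) 0.036 ((0.6192115545272827, -0.06862646341323853), (0.07084409892559052, 0.10001076757907867), 21.161344528198242)
(243, 160, 20, 38) 0.008 ((0.6193476319313049, -0.050255805253982544), (0.023227110505104065, 0.04659467935562134), 21.195138931274414)
(243, 160, 20, 38) 0.036 ((0.6217803359031677, -0.05776041001081467), (0.021181268617510796, 0.042490601539611816), 21.194915771484375)
(231, 130, 55, 77) 0.008 ((0.6171826124191284, -0.0633917897939682), (0.0628378838300705, 0.09352931380271912), 21.17987060546875)
(231, 130, 55, 77) 0.036 ((0.619806170463562, -0.06973931938409805), (0.057303085923194885, 0.08529117703437805), 21.179821014404297)
```

```bash
python3 - <<'E'
import cv2
im=cv2.imread('pics/fin_w.png')
h=cv2.cvtColor(im,cv2.COLOR_BGR2HSV)[100:235,210:310]
for r in range(20,118,3): print(r+100,''.join('#' if (v>215 and s<24) else 'b' if 100<H<130 and s>70 else '.' if v<110 else '+' for H,s,v in h[r]))
E
```

```text
120 ++++++++++++++++++++++++++++++++++++++++++++++++++++++++++++++++++++++++++++++++++++++++++++++++++++
123 ++++++++++++++++++++++++++++++++++++++++++++++++++++++++++++++++++++++++++++++++++++++++++++++++++++
126 +++++++++++++++####################################################################+++++++++++++++++
129 +++++++++++++++##############################################################+#####+++++++++++++++++
132 +++++++++++++++#######+...................................................+##+#####+++++++++++++++++
135 +++++++++++++++########...................................................+##+#####+++++++++++++++++
138 +++++++++++++++########..................bbbbbbbbbbbb.....................+##+####++++++++++++++++++
141 +++++++++++++++########...........++++++++++++++++++++++++bb..............+#######++++++++++++++++++
144 +++++++++++++++########.......+++++++++++++++########+++++++++b+..........+#######++++++++++++++++++
147 ++++++++++++++++#######.....++++++++########################++++bb........+#######++++++++++++++++++
150 ++++++++++++++++#######...++++++++############
[... 1664 characters left out ...]
###################################.......+#######++++++++++++++++++++
201 +++++++++++++++++#######+.....++###############################+........+#######++++++++++++++++++++
204 ++++++++++++++++++######+........+##########################+...........+#######++++++++++++++++++++
207 ++++++++++++++++++#############################################################+++++++++++++++++++++
210 ++++++++++++++++++#############################################################+++++++++++++++++++++
213 +++++++++++++++++++++++++++++++++++++++++++++++++++++++++++#++++++++++++++++++++++++++++++++++++++++
216 ++++++++++++++++++++++++++++++++++++++++++++++++++++++++++++++++++++++++++++++++++++++++++++++++++++
```

The timer foot lies wholly inside the well, with dark floor visible on both sides and at the far end. It is off-centre across the well by about 2–3 mm. Handing in.

```bash
python3 -c "
from station import bot
print(bot.hand_in(), bot.get_state()['time_s'])"
```

```text
the job is handed in; nothing more can be done
the job is handed in; nothing more can be done
```

All four things are in their stands and let go, and the job was handed in at about 45 s. No verdict came back.

| Thing | Last check (centre to centre) |
|---|---|
| Amber bottle | Within about 4 mm of the round stand's centre |
| Cover box | Within about 1 mm of the square stand's centre |
| Marker | Within about 2 mm of the pen rest's centre; turned 0.4° from the groove |
| Timer | Inside the well and aligned with it; about 2–3 mm off centre across it |

The red bottle and petri dish had not moved in the top view.

Some checks failed or disagreed:
- **First bottle grip:** it was 9 mm off in x and too high, so I opened the fingers and gripped again before lifting.
- **Bottle and timer seating:** the final two-view height checks were not clean. The bottle cap read 94 mm (expected about 103), and the timer check failed because its mask ran into the white lip. That both sit on their floors rests on the release heights, no contact force at set-down, and the wrist views.
- **Petri dish in the scene view:** the arm partly hid it at the end, so its outline there shifted by about 6 px.
- **Camera offset:** the top and wrist cameras disagreed by 2–4 mm throughout. I used the wrist view for grasping and placing.

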